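# Hook the pressing weight out of a tall slipcase

## Robot

A 6-joint arm with a two-finger parallel gripper is mounted at the origin on the work surface. World frame = base frame: x ahead of the robot, y to its left, z up, the work surface at z = 0. Lengths are in mm, angles in rad, forces in N, time in s.
With the tool pointing down it reaches from about 350 to 975 mm from the base axis. Payload 17.4 kg.
Tool frame: the origin (TCP) lies midway between the tips of the shut fingers; the grasp point (between the pads) lies 19 mm behind it; z points along the fingers, y is the direction in which the jaws open and shut (so a half turn about z gives the same grasp; the last joint's range is limited). The gripper opens to 85 mm and grips with 20 to 120 N. Pads are 22 mm wide; open, the fingers measure 114 mm over their backs; the gripper's body (76 mm by 85 mm) begins 54 mm behind the grasp point. The pads swing forward as they close: fully open they stand 13 mm farther back than shut.
Start: joints at [-1.182, 0.116, 1.442, -0, 1.584, -0.038], TCP at [279.415, -614.459, 231.303] pointing down, gripper open.
Joint ranges: [-2.83, 2.83], [-0.83, 2.19], [0.07, 2.5], [-1.14, 4.28], [0.01, 3], [-2.97, 2.97]. Speed limits (rad/s): [1.89, 1.89, 2.22, 3.14, 3.14, 3.14].

## Interface

Orientations are given as a unit quaternion [w, x, y, z].
In Python, from rig import manip, optics, models gives the robot as it stands.
- The arm moves only by the shell command python3 -m creep 'ROWS' [FORCE]. ROWS is JSON, a list that holds one entry, the list of rows, each a list of 7 numbers: the shift along the tool's x, y, z in m, then the turn, a rotation vector about the tool's x, y, z in rad, then the opening in per cent of the stroke, from 0 (shut) to 100 (fully open). A call has 1 to 5 rows; each row is the pose to reach, as a shift and turn from the pose measured when the call began, along the tool's axes at that moment; what a row does not reach only later rows make up. A row lasts 1/10 s, in which the tool goes at most 50 mm and 8.59 degrees, less where a joint would pass 70% of its speed; a pose out of reach is approached as far as the arm can. A call with a gripper value outside its range is refused whole. The fingers move at their own pace and stop on an object; FORCE is the grip in N (left out, the last holds). Time passes only in rows, so rows that repeat a pose let the fingers close. It gives the time, the measured TCP pose, the force and the opening at its end, in the units of the state.
- manip.sense(): the state, without advancing time (a new reading comes with each control period).
- optics.capture(name): name is "scene" or "top" or "wrist"; returns the picture (420x560x3 uint8, red, green, blue); there is no depth.
- optics.calibration(name): a dict with "camera_matrix" (3x3 intrinsics, pixels), "dist" ([k1, k2, p1, p2, k3] as OpenCV has them; the pictures are not rectified), "cam_to_world" (4x4, takes a point from camera to world coordinates). Camera axes: x right, y down, z forward; pixel columns grow to the right and rows downward; lengths in mm; the calibration is good to about 2 mm. A picture is of the moment at which its call begins: read the wrist's pose just before it. calibration takes no time and is no camera call; for the wrist camera it gives the pose at the moment of the call.
- manip.sign_off(): hands the job in, once; it reports no verdict.
Trained networks look in the newest picture that a camera, given by its name, has taken for a name from the list of things; names that differ only in an ending like _2 or _b are one class to them, and where a whole thing is asked for, a point or a joint stands for the part that bears it (a point fixed in the world has none). Each returns a list of dicts, best first, with "conf" (0 to 1); they miss things now and then, are a little off and sometimes report something else, mostly with a low value. They report only what shows in the picture. A call takes as long as a camera call. They do not tell look-alikes from the thing itself.
- models.search_frame(query, camera): "bbox" ([left, top, right, bottom] in pixels, round what is visible of it).
- models.place_of(query, camera): "location" ([column, row] in pixels: a listed point, or the origin of a listed thing).
The state is a dict: "clock": time; "joints": joint angles; "joint_velocities": joint speeds; "joint_torque": joint torques, N m; "position": TCP position; "tcp_rot": TCP orientation; "ft_force": force on the tool from outside, world axes, zero at the start; "ft_torque": the same for the moment, N m; "grip_width": finger opening in mm.
Only numpy, scipy, OpenCV 4.12 (cv2) and the standard library are available. Lean on these libraries where they do the work, as an engineer would, in place of code of your own. Each camera call takes 0.05 s, during which the arm holds its last target.

## Task

The lining at the bottom of the tall slipcase has dried and the weight that pressed it is needed on the next book. Take the lifting hook from the tool rack and, with the hook alone and no hand on the weight, lift the steel weight out of the slipcase by its bail and set it down gently in the middle of the pressing board on top of the glued book, lying lengthwise along the board. Unhook it and hang the lifting hook back in a slot of the rack, leaving the slipcase, the book and the rack's other two tools where they are.

Things in the scene. Friction and masses are not known exactly. Their poses are not given: they have to be found in the camera images.
- rack: Fixed tool rack: beech shelf 12 mm thick, 244 mm long (y), 90 mm deep (x -45 to +45) on two steel end legs, open below. Origin on the table under the shelf's middle; z up, +x its back. Shelf top 135 mm above the table. Three slots 20 mm wide run in from the front edge (x = -45) to x = +12, at y = -75, 0, +75 mm. Rack and book may change sides.
- rack_shelf (a point): Middle of the rack's shelf top, 135 mm above the table; rack axes. Three tools hang here, one per slot, in changing order, each by a steel collar 36 mm across resting on the shelf. A tool leaves or enters its slot when raised a few mm (5 to 15) and slid along rack x through the front edge (at least 75 mm to be clear).
- picker_grip (a point): Centre of the beech grip of the lifting hook, a rectangular block 27 (x) by 20 (y) by 60 mm tall, on a collar 36 mm across and 6 mm thick whose underside is 36 mm below this point. It hangs upright in the rack, hook down, its x nearly along rack x. Axes: z up the shank, x the way the J points. Grip it across y. 160 g.
- picker_saddle (a point): Bearing point of the lifting hook: middle of the upper face of the bottom of its J, 10 mm along x and 138 mm below picker_grip, same axes. Flat steel bar 12 mm wide (y), 4 mm thick. Straight shank at x = -10 from here, upturned tip at x = +10, its end 12 mm above this point, its outer face at x = +12; clear gap between them 16 mm; J's underside 4 mm below this point.
- slipcase: Tall slipcase of cloth-covered board, loose, 0.4 kg, standing mouth up: outside 198 (x) by 72 (y) by 139 mm tall (z), walls and bottom 4 mm, so inside 190 by 64 mm and 135 mm deep. Origin at the centre of its underside; z up.
- weight_bail (a point): Underside of the middle of the weight's bail, weight axes. The bail, 6 mm round steel, stands up across the weight's width (in its y-z plane) at mid length; this point is 54 mm above the weight's foot and 34 mm above the bar's top face; bail inside 28 mm wide, its top run straight for 24 mm; top 60 mm above the foot.
- weight_foot (a point): Centre of the underside of the steel pressing weight, 54 mm under weight_bail; z up. A bar 110 (x) by 40 (y) by 20 mm (z) with the bail on top; 0.55 to 0.85 kg, balanced under the bail. It lies in the bottom of the slipcase, anywhere up to 35 mm from its middle, nearly parallel to it.
- book: The glued book between two plywood pressing boards, one stack, loose but heavy (1.8 kg): boards 200 (x) by 150 (y) mm, 46 mm high in all. Origin at the centre of its underside; z up.
- board_top (a point): Centre of the top face of the upper pressing board, 46 mm above the table; book axes, x along the board's length.
- brush: Paste brush hanging in another slot of the rack, turned round wooden handle reaching 96 mm above the shelf. Origin at its collar's underside, in the middle. To be left.
- knife: Palette knife hanging in another slot of the rack, short black round handle reaching 57 mm above the shelf. Origin at its collar's underside, in the middle. To be left.
Things that resemble listed ones, but are neither listed nor needed, are in the scene too. Leave any blue look-alike of the part that bears picker_grip alone. What is shaped like the book but blue is not meant.

How it is judged (in metres and radians):
On the way, in this order (a step that is already met when the one before it is completed fails the run):
1. the weight hangs from the lifting hook, its foot clear above the slipcase's rim (z of weight_foot in the frame of slipcase above 0.141 m and contact force between weight and picker above 2 N and contact force between weight and slipcase below 0.2 N), for 0.2 s.
2. the weight stands on the pressing board, unhooked (contact force between weight and book above 2 N and contact force between weight and picker below 0.2 N and horizontal distance between weight_foot and board_top below 0.03 m and angle between the x axis of weight_foot and the x axis of book, either way round below 0.3 rad and angle between weight_foot's own z axis and vertical below 0.06 rad), for 0.2 s.
At the end, for the whole second after the job is handed in: The weight rests flat on the pressing board, unhooked, within 30 mm of its middle and 0.3 rad of its length. The lifting hook hangs upright in a rack slot, collar on the shelf. Moved at most: slipcase 20 mm, still upright, book 15 mm, brush and knife 25 mm. All at rest (horizontal distance between weight_foot and board_top below 0.03 m and z of weight_foot in the frame of board_top between -0.004 and 0.004 m and angle between the x axis of weight_foot and the x axis of book, either way round below 0.3 rad and angle between weight_foot's own z axis and vertical below 0.06 rad and linear speed of each of weight, picker below 0.02 m/s and z of picker_grip in the frame of rack between 0.166 and 0.176 m and x of picker_grip in the frame of rack between -0.03 and 0.02 m and y of picker_grip in the frame of rack between -0.09 and 0.09 m and angle between picker_grip's own z axis and vertical below 0.1 rad and angle between slipcase's own z axis and vertical below 0.05 rad and distance of slipcase from where it was at the start of the episode below 0.02 m and distance of book from where it was at the start of the episode below 0.015 m and distance of each of brush, knife from where it was at the start of the episode below 0.025 m); the robot touches nothing.
It fails at once if the slipcase is shoved (over 20 mm) or tipped (over 0.15 rad) (distance of slipcase from where it was at the start of the episode above 0.02 m or angle between slipcase's own z axis and vertical above 0.15 rad).
It fails at once if the gripper or the arm touches the weight (contact force between any of the fingers, the arm and weight above 0.5 N).
It fails at once if the weight is dropped or banged on the book (over 50 N) (contact force between weight and book above 50 N).
It fails at once if the book is shifted by over 15 mm (distance of book from where it was at the start of the episode above 0.015 m).
It fails at once if the brush or the palette knife is knocked by over 25 mm (distance of any of brush, knife from where it was at the start of the episode above 0.025 m).
It also fails if it takes over 70 s, if anything falls off the work surface, if the arm or the gripper's body presses on something with over 40 N, if the wrist force passes 120 N, or if a joint passes its speed limit or range.

## Working session

There is one attempt and no reset: what is moved stays moved. The work goes in short steps, Python scripts to look and compute and a shell command to move; the robot and the scene stay as the last step left them, time stands still between calls to the robot, and variables do not carry over. Pictures are saved under pics/ and viewed, and the job is handed in when it is done.

```bash
ls; mkdir -p pics
python3 - <<'E'
from rig import manip, optics, models
import cv2,numpy as np
print(manip.sense())
for c in ["scene","top","wrist"]:
    im=optics.capture(c); cv2.imwrite(f"pics/{c}0.png",im[:,:,::-1])
    k=optics.calibration(c); print(c,np.round(k["camera_matrix"],1).tolist(),k["dist"],np.round(k["cam_to_world"],3).tolist())
E
```

```text
pics
{'clock': 0.0, 'joints': array([-1.18179047e+00,  1.16503797e-01,  1.44226480e+00, -3.03893101e-05,
        1.58399743e+00, -3.77860441e-02]), 'joint_velocities': array([ 0.00165971,  0.00140687,  0.00088489, -0.0007938 , -0.00115626,
       -0.00118365]), 'joint_torque': array([ 5.73528341e-04, -7.31980133e+01, -6.32483339e+01,  6.99584825e-05,
        6.25781890e-03,  7.65602204e-05]), 'position': array([ 279.3389364 , -614.28043932,  230.55044979]), 'tcp_rot': array([-5.75007954e-04,  9.77317229e-01,  2.11779814e-01, -1.17458835e-04]), 'ft_force': array([-0.49543891,  0.12360799,  1.33024674]), 'ft_torque': array([-0.09266799,  0.0354137 , -0.0193569 ]), 'grip_width': 85.59905066360453}
scene [[406.8, 0.0, 278.0], [0.0, 406.8, 211.3], [0.0, 0.0, 1.0]] [-0.01557069  0.          0.          0.          0.        ] [[-0.215, 0.643, -0.735, 1194.142], [0.977, 0.141, -0.162, 177.07], [-0.0, -0.753, -0.658, 804.387], [0.0, 0.0, 0.0, 1.0]]
top [[487.3, 0.0, 276.4], [0.0, 487.3, 211.8], [0.0, 0.0, 1.0]] [-0.06738608  0.          0.          0.          0.        ] [[0.007, -0.992, 0.124, 269.236], [-1.0, -0.005, 0.013, -9.172], [-0.013, -0.124, -0.992, 1517.181], [0.0, 0.0, 0.0, 1.0]]
wrist [[335.2, 0.0, 286.0], [0.0, 335.2, 211.2], [0.0, 0.0, 1.0]] [-0.03743284  0.          0.          0.          0.        ] [[0.414, -0.876, -0.247, 342.975], [-0.91, -0.399, -0.111, -586.785], [-0.001, 0.271, -0.963, 373.379], [0.0, 0.0, 0.0, 1.0]]
```

View pics/scene0.png

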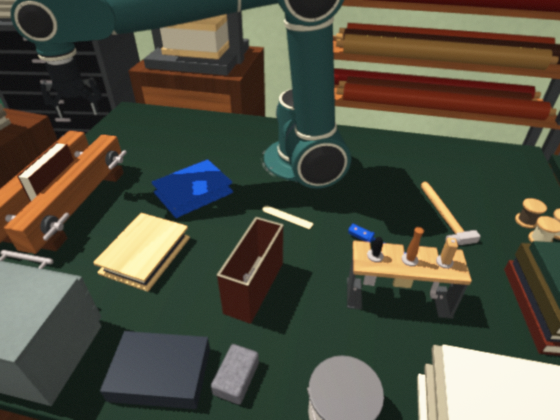

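View pics/top0.png

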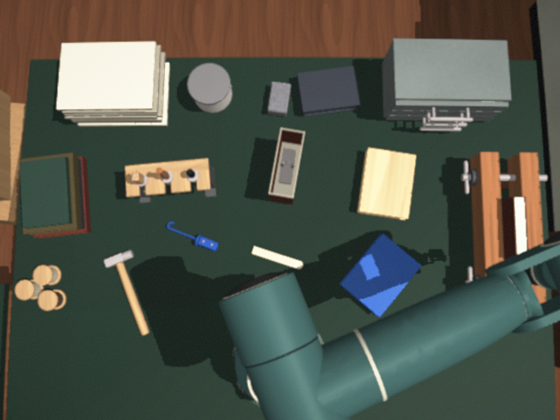

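View pics/wrist0.png

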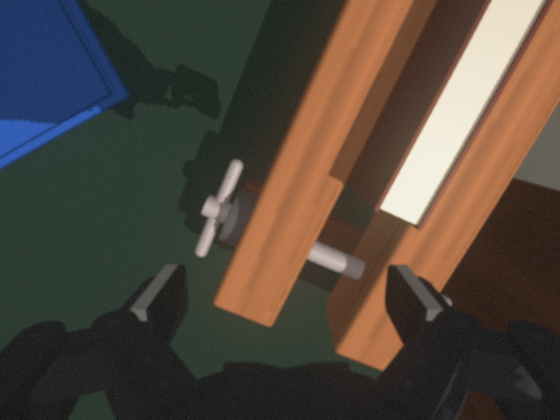

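Run:
```python
from rig import manip, optics, models
import numpy as np
for c in ["scene","top","wrist"]:
  for q in ["rack","rack_shelf","picker_grip","picker_saddle","slipcase","weight_bail","weight_foot","book","board_top","brush","knife"]:
    r=models.place_of(q,c); print(c,q,[(np.round(x["location"],1).tolist(),round(x["conf"],2)) for x in r[:3]])
print(manip.sense()["clock"])
```

```text
scene rack []
scene rack_shelf [([412.0, 255.2], 0.87)]
scene picker_grip [([361.4, 231.2], 0.72), ([447.3, 252.3], 0.58)]
scene picker_saddle [([435.6, 294.3], 0.98)]
scene slipcase [([255.7, 285.0], 0.97)]
scene weight_bail [([250.3, 276.5], 0.48)]
scene weight_foot [([253.7, 289.4], 0.62)]
scene book [([187.7, 192.8], 0.91), ([147.9, 252.9], 0.86), ([251.2, 290.2], 0.32)]
scene board_top [([139.8, 243.6], 0.71), ([432.0, 293.4], 0.69)]
scene brush [([414.0, 257.9], 0.66)]
scene knife [([146.0, 253.2], 0.69), ([375.7, 254.2], 0.64)]
top rack [([174.3, 183.2], 0.59)]
top rack_shelf [([167.9, 177.0], 0.9)]
top picker_grip [([208.6, 241.3], 0.83), ([137.5, 178.1], 0.69)]
top picker_saddle [([170.3, 228.3], 0.6), ([189.2, 178.5], 0.55)]
top slipcase [([284.5, 173.0], 0.92)]
top weight_bail []
top weight_foot [([286.2, 167.8], 0.79)]
top book [([377.7, 276.3], 0.65), ([386.7, 187.7], 0.56)]
top board_top [([382.3, 184.0], 0.79), ([379.5, 274.8], 0.63)]
top brush [([166.3, 175.7], 0.7)]
top knife [([190.9, 175.9], 0.47)]
wrist rack []
wrist rack_shelf []
wrist picker_grip []
wrist picker_saddle []
wrist slipcase []
wrist weight_bail []
wrist weight_foot []
wrist book [([17.6, 74.6], 0.66)]
wrist board_top []
wrist brush []
wrist knife []
1.8
```

Run:
```python
import cv2,numpy as np
a=cv2.imread("pics/top0.png"); s=cv2.imread("pics/scene0.png")
A=cv2.resize(a[145:260,110:230],None,fx=4.8,fy=4.8,interpolation=cv2.INTER_CUBIC)
B=cv2.resize(s[210:320,330:480],None,fx=5,fy=5,interpolation=cv2.INTER_CUBIC)
cv2.imwrite("pics/cA.png",A); cv2.imwrite("pics/cB.png",B)
C=cv2.resize(a[120:215,255:320],None,fx=6,fy=6,interpolation=cv2.INTER_CUBIC)
cv2.imwrite("pics/cC.png",C)
```

```text
(no output)
```

View pics/cA.png

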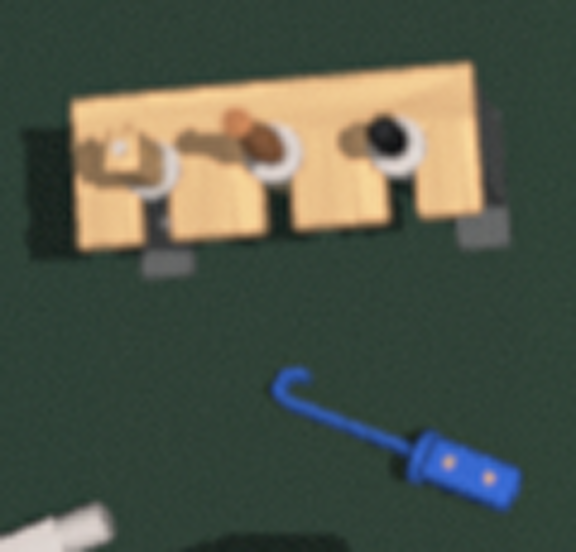

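View pics/cB.png

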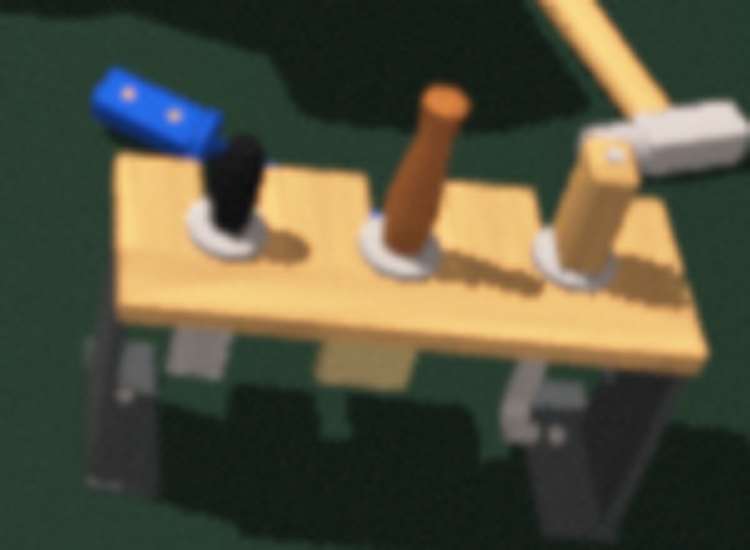

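View pics/cC.png

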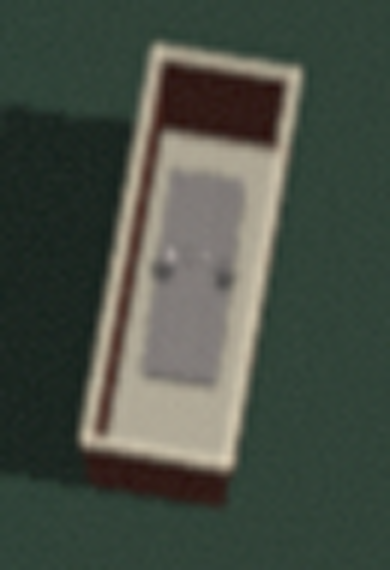

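```bash
cat > h.py <<'E'
from rig import manip, optics, models
import cv2,numpy as np
from scipy.spatial.transform import Rotation as R
def ray(c,px,k=None):
    k=k or optics.calibration(c)
    u=cv2.undistortPoints(np.array([[px]],float),np.array(k["camera_matrix"]),np.array(k["dist"]))[0,0]
    T=np.array(k["cam_to_world"]); d=T[:3,:3]@[u[0],u[1],1]
    return T[:3,3],d/np.linalg.norm(d)
def onz(c,px,z,k=None):
    o,d=ray(c,px,k); return o+d*(z-o[2])/d[2]
def tri(*rs):
    A=np.zeros((3,3));b=np.zeros(3)
    for o,d in rs:
        P=np.eye(3)-np.outer(d,d);A+=P;b+=P@o
    x=np.linalg.solve(A,b); return x,[float(np.linalg.norm((np.eye(3)-np.outer(d,d))@(x-o))) for o,d in rs]
def proj(c,P,k=None):
    k=k or optics.calibration(c);T=np.linalg.inv(np.array(k["cam_to_world"]))
    p,_=cv2.projectPoints(np.array(P,float).reshape(-1,1,3),cv2.Rodrigues(T[:3,:3])[0],T[:3,3],np.array(k["camera_matrix"]),np.array(k["dist"]))
    return p[:,0]
def pose():
    s=manip.sense();q=s["tcp_rot"];return np.array(s["position"]),R.from_quat([q[1],q[2],q[3],q[0]])
def goal(p,yaw):
    """pointing straight down, tool x at world angle yaw (rad); prints shift m + rotvec in tool axes"""
    x=np.array([np.cos(yaw),np.sin(yaw),0]);z=np.array([0,0,-1.]);y=np.cross(z,x)
    Rt=R.from_matrix(np.stack([x,y,z],1)); p0,R0=pose()
    sh=R0.inv().apply(np.array(p)-p0)/1000; rv=(R0.inv()*Rt).as_rotvec()
    print("shift",np.round(sh,4).tolist(),"turn",np.round(rv,4).tolist(),"tcp",np.round(p0,1).tolist(),"toolx yaw",round(float(np.arctan2(*R0.as_matrix()[[1,0],0])),4),"tilt",np.round(R0.as_matrix()[:2,2],4).tolist(), "t",round(manip.sense()["clock"],2))
def cap(c,name,box=None,f=1):
    k=optics.calibration(c); im=optics.capture(c)[:,:,::-1].copy(); cv2.imwrite(f"pics/{name}_raw.png",im)
    if box: im=im[box[1]:box[3],box[0]:box[2]]
    cv2.imwrite(f"pics/{name}.png",cv2.resize(im,None,fx=f,fy=f,interpolation=cv2.INTER_CUBIC)); return k
E
python3 - <<'E'
from h import *
t="top";s="scene"
# rack corners (top crop /4.8 +110,145)
f=lambda x,y:(110+x/4.8,145+y/4.8)
cs=[onz(t,f(*p),135) for p in [(72,100),(473,63),(484,215),(78,249)]]
print("rack corners",np.round(cs,1).tolist(), "mid",np.mean(cs,0))
print("rack ctr scene",onz(s,(412,255.2),135))
print("collars",onz(t,f(152,170),138),onz(t,f(274,153),138),onz(t,f(398,149),138))
print("collars sc",[np.round(onz(s,(330+x/5,210+y/5),138),1).tolist() for x,y in[(227,225),(400,248),(575,260)]])
print("grip",tri(ray(t,(137.5,178.1)),ray(s,(447.3,252.3))))
print("case",tri(ray(t,(284.5,173)),ray(s,(255.7,285))))
g=lambda x,y:(255+x/6,120+y/6)
cc=[onz(t,g(*p),139) for p in [(155,44),(302,68),(233,470),(82,444)]];print("case rim",np.round(cc,1).tolist(),np.mean(cc,0))
w=[onz(t,g(*p),24) for p in [(170,170),(244,178),(215,383),(142,374)]];print("weight",np.round(w,1).tolist(),np.mean(w,0))
print("book",tri(ray(t,(382.3,184)),ray(s,(139.8,243.6))))
E
```

```text
rack corners [[575.0, 453.4, 135.0], [598.1, 208.0, 135.0], [504.7, 199.0, 135.0], [483.2, 445.3, 135.0]] mid [540.26634303 326.44087704 135.        ]
rack ctr scene [527.97524589 335.85222375 135.        ]
collars [531.1625988 401.0966161 138.       ] [541.74205081 326.92394592 138.        ] [544.35828901 251.61959766 138.        ]
collars sc [[547.7, 255.7, 138.0], [545.3, 330.5, 138.0], [536.2, 405.2, 138.0]]
grip (array([532.63217118, 404.32517956, 164.94820308]), [1.0423333803677932, 1.042333380367833])
case (array([582.25769376, -14.03991646,   2.65500033]), [0.5431132465063183, 0.5431132465063028])
case rim [[689.8, -1.8, 139.0], [678.0, -73.3, 139.0], [480.3, -40.1, 139.0], [492.5, 32.0, 139.0]] [585.14615742 -20.8300005  139.        ]
weight [[656.7, -9.4, 24.0], [652.5, -48.2, 24.0], [543.5, -33.3, 24.0], [548.0, 4.6, 24.0]] [600.18684722 -21.59082817  24.        ]
book (array([ 545.50708657, -323.78704688,   43.57017962]), [10.479152804134875, 10.479152804135156])
```

Run:
```python
import cv2
a=cv2.imread("pics/top0.png")
cv2.imwrite("pics/cD.png",cv2.resize(a[135:235,345:430],None,fx=6,fy=6,interpolation=cv2.INTER_CUBIC))
```

```text
(no output)
```

View pics/cD.png

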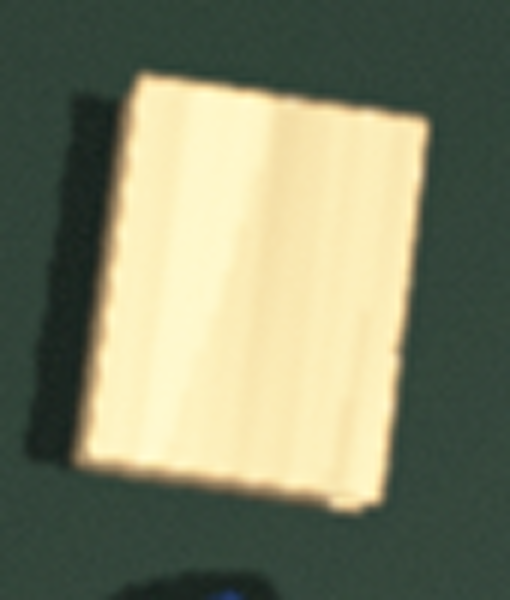

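Run:
```python
from h import *
g=lambda x,y:(345+x/6,135+y/6)
b=[onz("top",g(*p),46) for p in [(140,75),(428,118),(383,505),(75,465)]];print(np.round(b,1).tolist(),np.mean(b,0))
goal([545,-320,420],0)
```

```text
[[655.0, -272.7, 46.0], [633.4, -421.5, 46.0], [432.3, -392.3, 46.0], [452.0, -236.0, 46.0]] [ 543.15471779 -330.63560511   46.        ]
shift [0.3636, -0.1581, -0.1887] turn [-0.0, -0.0, 0.4268] tcp [279.4, -614.4, 231.3] toolx yaw 0.4268 tilt [0.0, 0.0] t 1.8
```

```bash
python3 -m creep '[[[0.05,-0.02,-0.1,0,0,0.1,60],[0.15,-0.06,-0.19,0,0,0.2,60],[0.364,-0.158,-0.19,0,0,0.427,60],[0.364,-0.158,-0.19,0,0,0.427,60],[0.364,-0.158,-0.19,0,0,0.427,60]]]'; python3 -c "
from h import *
goal([545,-320,420],0)"
```

```text
clock: 2.3
position: [415.5, -464.6, 358.8]
tcp_rot: [0.0, 1.0, -0.002, 0.0]
ft_force: [1.1, 0.5, -0.3]
grip_width: 51.3
shift [0.129, -0.1451, -0.0612] turn [0.0004, -0.0004, -0.0037] tcp [415.5, -464.6, 358.8] toolx yaw -0.0037 tilt [0.0004, -0.0004] t 2.3
```

```bash
python3 -m creep '[[[0.129,-0.145,-0.06,0,0,0,60],[0.129,-0.145,-0.06,0,0,0,60],[0.129,-0.145,-0.06,0,0,0,60],[0.129,-0.145,-0.06,0,0,0,60],[0.129,-0.145,-0.06,0,0,0,60]]]'
python3 - <<'E'
from h import *
cap("wrist","w1")
for q in ["board_top","book"]: print(q,[(x["location"],x["conf"]) for x in models.place_of(q,"wrist")[:2]])
goal([590,-20,420],-0.17)
E
```

```text
clock: 2.8
position: [547.7, -316.6, 420.7]
tcp_rot: [0.0, 1.0, 0.0, 0.001]
ft_force: [-0.2, -1.6, 0.0]
grip_width: 50.6
board_top [([278.6, 325.3], 0.79), ([295.8, 165.9], 0.61)]
book [([291.6, 162.6], 0.95), ([280.2, 309.1], 0.55)]
shift [0.0441, -0.3003, -0.0017] turn [0.0004, 0.0001, 0.167] tcp [545.0, -320.2, 418.4] toolx yaw -0.003 tilt [-0.0001, -0.0004] t 2.95
```

View pics/w1.png

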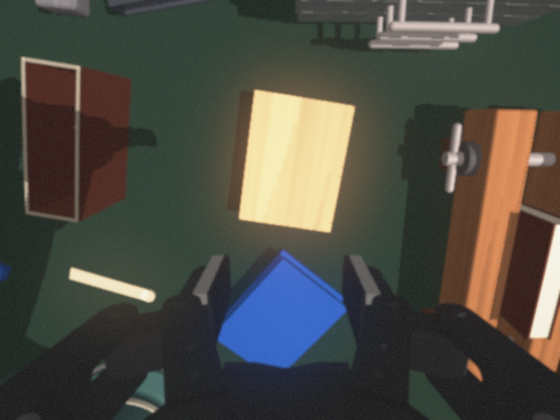

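```bash
python3 - <<'E'
from h import *
k=optics.calibration("wrist")
b=[onz("wrist",p,46,k)for p in [(254,90),(356,105),(332,233),(239,219)]];print(np.round(b,1).tolist(),np.mean(b,0)); print(onz("wrist",(295.8,165.9),46,k), onz("wrist",(291.6,162.6),0,k))
print(proj("top",[np.mean(b,0)]),proj("scene",[np.mean(b,0)]))
E
python3 -m creep '[[[0.044,-0.3,0,0,0,-0.17,60],[0.044,-0.3,0,0,0,-0.17,60],[0.044,-0.3,0,0,0,-0.17,60],[0.044,-0.3,0,0,0,-0.17,60],[0.044,-0.3,0,0,0,-0.17,60]]]'
```

```text
[[653.3, -274.5, 46.0], [632.1, -424.1, 46.0], [432.9, -395.3, 46.0], [457.1, -245.0, 46.0]] [ 543.82753    -334.74112705   46.        ]
[ 542.26136869 -335.8695917    46.        ] [ 541.33131057 -330.13084128    0.        ]
[[389.17388694 182.94299734]] [[140.25314029 241.99660373]]
clock: 3.45
position: [581.4, -72.6, 417.9]
tcp_rot: [0.0, 0.997, 0.082, -0.0]
ft_force: [0.3, -0.9, -0.1]
grip_width: 51.4
```

Run:
```python
from h import *
goal([560,-20,420],-0.17)
```

```text
shift [-0.0125, -0.0554, -0.0021] turn [0.0006, 0.0005, 0.3347] tcp [581.4, -72.6, 417.9] toolx yaw 0.1647 tilt [-0.0005, -0.0006] t 3.45
```

```bash
python3 -m creep '[[[-0.012,-0.055,0,0,0,0.33,60],[-0.012,-0.055,0,0,0,0.33,60],[-0.012,-0.055,0,0,0,0.33,60],[-0.012,-0.055,0,0,0,0.33,60],[-0.012,-0.055,0,0,0,0.33,60]]]'
python3 - <<'E'
from h import *
k=cap("wrist","w2")
for q,z in [("weight_bail",58),("weight_foot",4),("slipcase",0)]: print(q,[(x["location"],x["conf"],onz("wrist",x["location"],z,k)) for x in models.place_of(q,"wrist")[:2]])
goal([510,390,420],0.09)
E
```

```text
clock: 3.95
position: [560.4, -21.5, 417.5]
tcp_rot: [0.0, 0.997, -0.083, -0.0]
ft_force: [-0.3, -0.2, 0.0]
grip_width: 51.1
weight_bail [([279.5, 136.5], 0.66, array([603.42634834, -19.55398449,  58.        ]))]
weight_foot [([282.0, 135.2], 0.68, array([602.01134871, -22.39120832,   4.        ])), ([280.5, 136.7], 0.59, array([600.05699155, -19.58815425,   4.        ]))]
slipcase [([280.4, 145.6], 0.82, array([585.69611298, -16.90354269,   0.        ]))]
shift [-0.1176, -0.397, -0.0025] turn [0.0006, 0.0008, -0.2556] tcp [560.6, -21.0, 417.7] toolx yaw -0.1656 tilt [-0.0008, -0.0006] t 4.15
```

View pics/w2.png

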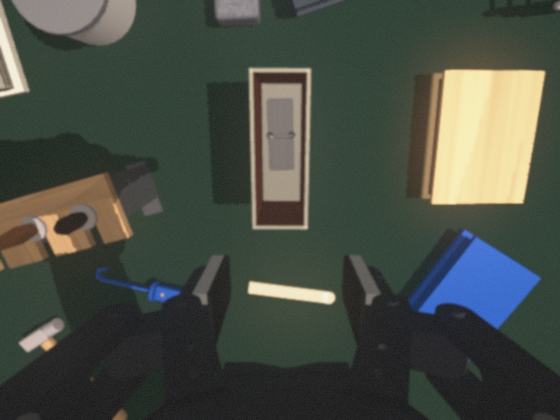

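```bash
python3 - <<'E'
import cv2
a=cv2.imread("pics/w2_raw.png")
cv2.imwrite("pics/w2c.png",cv2.resize(a[60:240,235:325],None,fx=3.3*2,fy=3.3,interpolation=cv2.INTER_CUBIC))
cv2.imwrite("pics/w2d.png",cv2.resize(a[85:185,255:305],None,fx=6*2,fy=6,interpolation=cv2.INTER_CUBIC))
E
python3 -m creep '[[[-0.05,-0.2,0,0,0,-0.13,60],[-0.118,-0.397,0,0,0,-0.256,60],[-0.118,-0.397,0,0,0,-0.256,60],[-0.118,-0.397,0,0,0,-0.256,60],[-0.118,-0.397,0,0,0,-0.256,60]]]'
```

```text
clock: 4.65
position: [530.2, 229.5, 417.7]
tcp_rot: [0.0, 0.999, 0.045, -0.0]
ft_force: [1.2, -0.2, -0.1]
grip_width: 51.2
```

View pics/w2c.png

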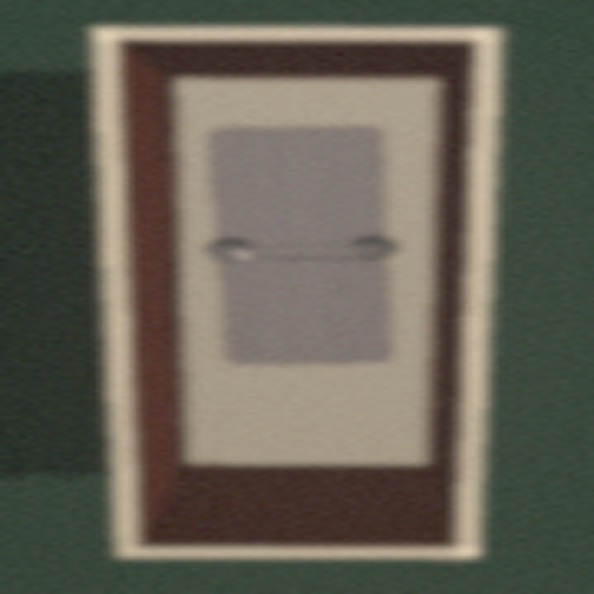

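View pics/w2d.png

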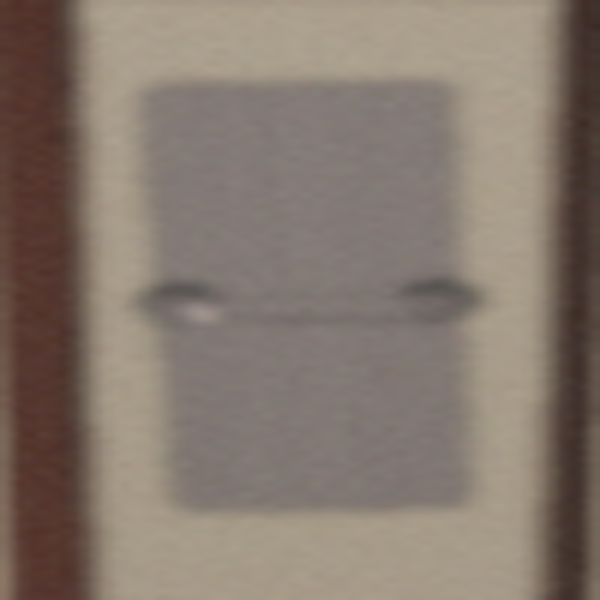

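Run:
```python
from h import *
k=optics.calibration("wrist");p,Rr=pose()
T=np.eye(4);T[:3,:3]=Rr.as_matrix();T[:3,3]=p
X=np.linalg.inv(T)@np.array(k["cam_to_world"]); np.save("handeye.npy",X); print(np.round(X,3).tolist())
def Tg(p,yaw):
    x=np.array([np.cos(yaw),np.sin(yaw),0]);z=np.array([0,0,-1.]);M=np.eye(4);M[:3,:3]=np.stack([x,np.cross(z,x),z],1);M[:3,3]=p;return M
k2=dict(k);k2["cam_to_world"]=Tg([560.5,-21.2,417.6],-.1656)@X
d=lambda x,y:(255+x/12,85+y/6); c=lambda x,y:(235+x/6.6,60+y/3.3)
w=[onz("wrist",d(*q),24,k2) for q in [(145,82),(455,82),(468,505),(178,505)]];print("weight",np.round(w,1).tolist(),np.mean(w,0))
print("bail",onz("wrist",d(310,307),61,k2),[onz("wrist",d(*q),61,k2) for q in [(180,300),(435,300)]])
r=[onz("wrist",c(*q),139,k2) for q in [(90,27),(503,29),(480,556),(113,556)]];print("rim",np.round(r,1).tolist(),np.mean(r,0))
goal([500,395,420],0.09)
```

```text
[[0.0, -0.963, -0.271, 69.679], [1.0, 0.001, -0.001, 0.952], [0.001, -0.271, 0.963, -142.616], [0.0, 0.0, 0.0, 1.0]]
weight [[660.9, -9.3, 24.0], [654.4, -48.1, 24.0], [547.5, -32.6, 24.0], [553.9, 5.6, 24.0]] [604.1719684 -21.1130885  24.       ]
bail [604.00136906 -21.43706119  61.        ] [array([608.24730831,  -6.15210652,  61.        ]), array([603.14998066, -36.68358477,  61.        ])]
rim [[691.4, 0.7, 139.0], [678.6, -71.6, 139.0], [484.1, -38.3, 139.0], [496.2, 34.4, 139.0]] [587.59733284 -18.70001786 139.        ]
shift [-0.0152, -0.1676, -0.0024] turn [0.0005, 0.0006, 0.0004] tcp [530.2, 229.5, 417.7] toolx yaw 0.0904 tilt [-0.0005, -0.0006] t 4.65
```

```bash
python3 -m creep '[[[-0.015,-0.15,0,0,0,0,60],[-0.015,-0.15,0,0,0,0,60],[-0.015,-0.15,0,0,0,0,60],[-0.015,-0.15,0,0,0,0,60],[-0.015,-0.15,0,0,0,0,60]]]'
python3 - <<'E'
from h import *
k=cap("wrist","w3")
for q,z in [("picker_grip",171),("rack_shelf",135),("picker_saddle",33),("knife",135),("brush",135)]: print(q,[(x["location"],x["conf"],onz("wrist",x["location"],z,k)) for x in models.place_of(q,"wrist")[:2]])
goal([532,404,250],0.09)
E
```

```text
clock: 5.15
position: [501.6, 378.4, 417.0]
tcp_rot: [0.001, 0.999, 0.046, -0.001]
ft_force: [0.4, -0.2, -0.5]
grip_width: 51.2
picker_grip [([265.3, 145.2], 0.71, array([537.72485653, 404.55318948, 171.        ])), ([369.7, 251.9], 0.58, array([418.92479802, 264.56637394, 171.        ]))]
rack_shelf [([325.3, 138.9], 0.64, array([549.27821209, 332.80627462, 135.        ]))]
picker_saddle [([299.9, 217.1], 0.75, array([415.16104499, 346.42080954,  33.        ])), ([265.9, 146.1], 0.54, array([524.5331486 , 410.79173911,  33.        ]))]
knife [([388.6, 144.3], 0.8, array([550.31921166, 252.98000535, 135.        ]))]
brush [([327.4, 142.5], 0.81, array([545.1485209 , 329.65659676, 135.        ])), ([528.8, 132.0], 0.73, array([583.46277124,  77.61672403, 135.        ]))]
shift [0.0322, -0.0249, 0.168] turn [0.0003, 0.0001, -0.001] tcp [502.2, 376.4, 418.0] toolx yaw 0.089 tilt [-0.0001, -0.0003] t 5.45
```

View pics/w3.png

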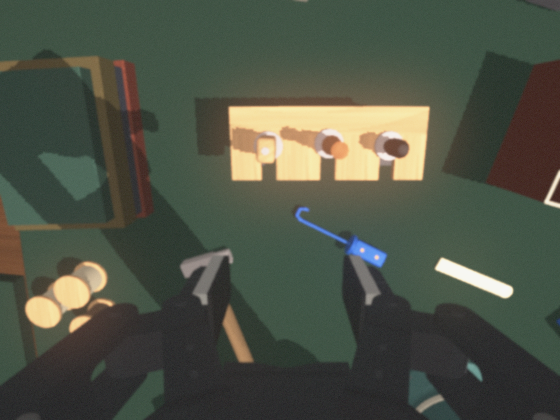

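Run:
```python
import cv2
a=cv2.imread("pics/w3_raw.png")
cv2.imwrite("pics/w3c.png",cv2.resize(a[95:195,215:315],None,fx=6,fy=6,interpolation=cv2.INTER_CUBIC))
```

```text
(no output)
```

View pics/w3c.png

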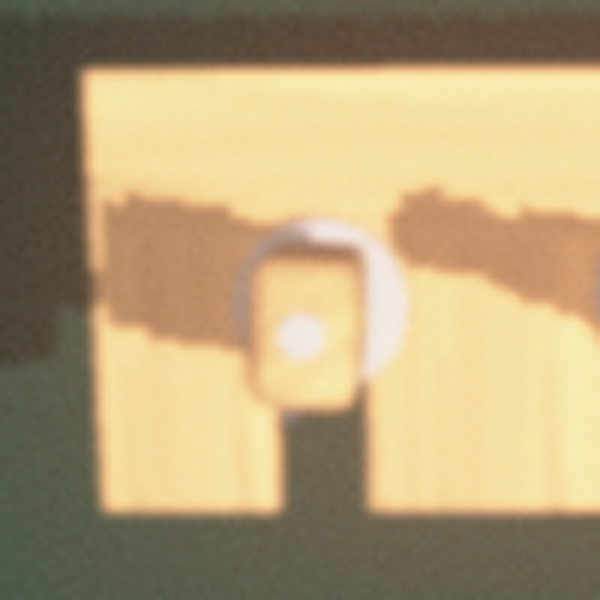

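Run:
```python
from h import *
k=optics.calibration("wrist")
c=lambda x,y:(215+x/6,95+y/6)
print("collar",onz("wrist",c(320,306),141,k)); print("top",onz("wrist",c(308,330),201,k))
print("slot",onz("wrist",c(326,512),135,k)); print("corner",onz("wrist",c(82,70),135,k),onz("wrist",c(100,515),135,k), onz("wrist",(429,107),135,k),onz("wrist",(424,180),135,k))
print("blk",[np.round(onz("wrist",c(*q),201,k)[:2],1).tolist() for q in [(256,260),(360,252),(362,405),(262,408)]])
```

```text
collar [535.43437206 400.56374937 141.        ]
top [536.24527629 399.6668523  201.        ]
slot [491.57703979 396.2573611  135.        ]
corner [577.89562248 452.57686114 135.        ] [486.62638584 444.53946823 135.        ] [600.09422556 208.65519105 135.        ] [510.13363124 197.19175798 135.        ]
blk [[547.6, 409.7], [550.6, 391.6], [523.9, 389.1], [521.8, 406.8]]
```

```bash
python3 -m creep '[[[0.036,-0.02,0.05,0,0,0,60],[0.036,-0.02,0.1,0,0,0,60],[0.036,-0.02,0.15,0,0,0,60],[0.036,-0.02,0.15,0,0,0,60],[0.036,-0.02,0.15,0,0,0,60]]]'
python3 - <<'E'
from h import *
k=cap("wrist","w4")
goal([535.8,400,156],0.095)
E
```

```text
clock: 5.95
position: [536.1, 398.8, 267.3]
tcp_rot: [0.001, 0.999, 0.044, -0.001]
ft_force: [-0.1, -0.6, 0.9]
grip_width: 51.0
shift [-0.0007, -0.0008, 0.114] turn [-0.0003, -0.0009, -0.0065] tcp [536.5, 399.2, 270.0] toolx yaw 0.0885 tilt [0.0009, 0.0004] t 6.0
```

View pics/w4.png

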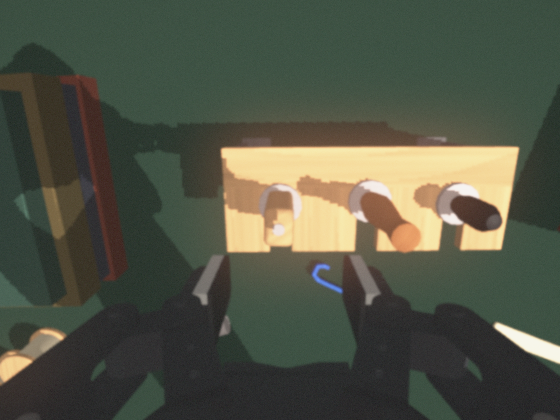

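Run:
```python
from h import *
k=optics.calibration("wrist")
print(proj("wrist",[[535.8,400,201],[536,400,141]],k)); print(onz("wrist",(280,227),201,k),onz("wrist",(281,203),141,k))
import cv2
a=cv2.imread("pics/w4_raw.png")
cv2.imwrite("pics/w4c.png",cv2.resize(a[170:270,220:340],None,fx=6,fy=6,interpolation=cv2.INTER_CUBIC))
```

```text
[[283.56118721 226.99501669]
 [284.15919079 204.17425508]]
[535.58550005 402.35671787 201.        ] [536.7743333  402.71853768 141.        ]
```

View pics/w4c.png

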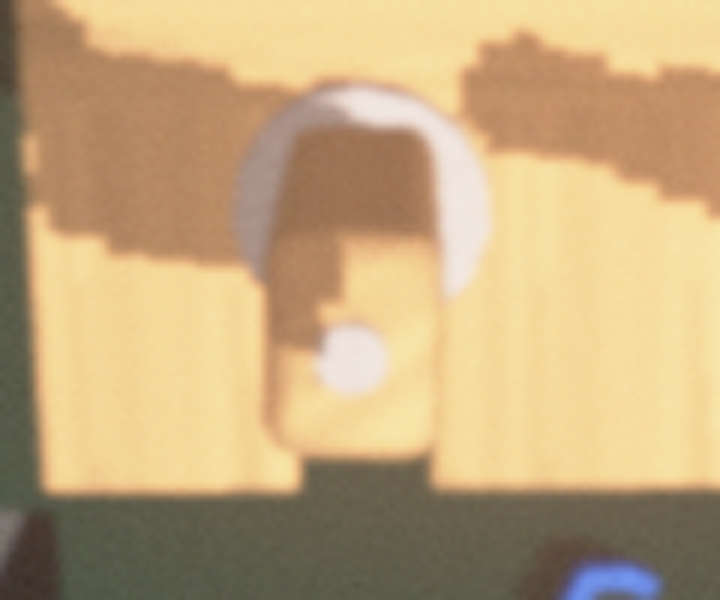

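```bash
python3 -m creep '[[[-0.001,-0.003,0.04,0,0,0,55],[-0.001,-0.003,0.08,0,0,0,50],[-0.001,-0.003,0.114,0,0,0,50],[-0.001,-0.003,0.114,0,0,0,50],[-0.001,-0.003,0.114,0,0,0,50]]]'; python3 -c "
from h import *
goal([535.6,402.5,156],0.093)"
```

```text
clock: 6.5
position: [536.3, 402.7, 159.6]
tcp_rot: [-0.001, 0.999, 0.044, 0.002]
ft_force: [0.1, -0.6, 1.4]
grip_width: 42.7
shift [-0.0007, 0.0001, 0.0036] turn [-0.0019, -0.0037, -0.0046] tcp [536.3, 402.7, 159.6] toolx yaw 0.0884 tilt [0.0036, 0.0022] t 6.5
```

```bash
python3 -m creep '[[[0,0,0.003,0,0,0,15],[0,0,0.003,0,0,0,10],[0,0,0.003,0,0,0,10],[0,0,0.003,0,0,0,10],[0,0,0.003,0,0,0,10]]]' 80; python3 -c "
from h import *
print(manip.sense()['ft_force'],manip.sense()['ft_torque'])
goal([535.6,402.5,156],0.093)"
```

```text
clock: 7.0
position: [537.4, 403.5, 160.4]
tcp_rot: [-0.002, 0.999, 0.044, 0.004]
ft_force: [1.1, 0.8, 10.2]
grip_width: 18.9
[ 1.10049894  0.7936115  10.24970788] [ 0.11223881 -0.09826892 -0.05577141]
shift [-0.0019, 0.0009, 0.0043] turn [-0.0045, -0.0083, -0.0045] tcp [537.4, 403.5, 160.4] toolx yaw 0.0885 tilt [0.0079, 0.0053] t 7.0
```

```bash
python3 -m creep '[[[0,0,-0.005,0,0,0,10],[0,0,-0.01,0,0,0,10],[0,0,-0.01,0,0,0,10],[0,0,-0.01,0,0,0,10]]]' 80
python3 - <<'E'
from h import *
cap("scene","s5",(330,200,490,320),5);cap("wrist","w5")
goal([535.6,402.5,170],0.093)
E
```

```text
clock: 7.4
position: [537.3, 403.5, 170.6]
tcp_rot: [-0.002, 0.999, 0.044, 0.004]
ft_force: [-0.4, 0.4, -1.9]
grip_width: 19.2
shift [-0.0016, 0.0008, -0.0] turn [-0.0043, -0.0078, -0.0045] tcp [537.2, 403.4, 170.0] toolx yaw 0.0885 tilt [0.0074, 0.0049] t 7.5
```

View pics/s5.png

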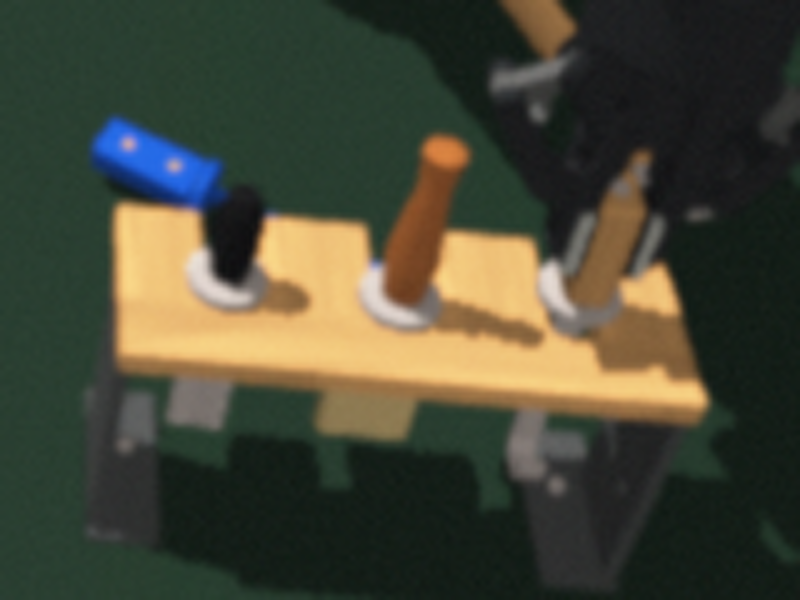

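View pics/w5.png

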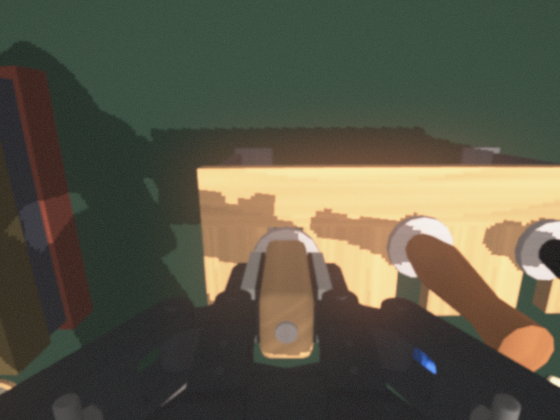

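```bash
python3 -m creep '[[[-0.03,0,0,0,0,0,10],[-0.06,0,0,0,0,0,10],[-0.085,0,0,0,0,0,10],[-0.085,0,0,0,0,0,10],[-0.085,0,-0.04,0,0,0,10]]]' 80;  python3 -c "
from h import *
print(models.place_of('brush','scene'))
goal([537,0,330],-0.16)"
```

```text
clock: 8.0
position: [450.5, 394.6, 204.6]
tcp_rot: [0.0, 0.999, 0.045, 0.001]
ft_force: [-0.1, -0.4, -1.4]
grip_width: 18.8
[{'location': [413.2, 257.4], 'conf': 0.57}]
shift [0.0501, 0.4013, -0.1167] turn [-0.0073, -0.0098, 0.2488] tcp [452.7, 396.1, 215.2] toolx yaw 0.0888 tilt [0.01, 0.0069] t 8.05
```

```bash
python3 -m creep '[[[0,0,-0.05,0,0,0,10],[0,0.02,-0.1,0,0,0.05,10],[0.02,0.2,-0.12,-0.007,-0.01,0.15,10],[0.05,0.38,-0.12,-0.007,-0.01,0.25,10],[0.05,0.38,-0.12,-0.007,-0.01,0.25,10]]]' 80;  python3 -c "
from h import *
goal([510,-7,335],-0.15)"
```

```text
clock: 8.55
position: [486.1, 231.4, 320.4]
tcp_rot: [-0.0, 0.997, -0.082, 0.0]
ft_force: [1.7, -0.4, -1.3]
grip_width: 18.9
shift [0.0626, 0.2313, -0.0147] turn [-0.0006, -0.0006, -0.0142] tcp [486.1, 231.4, 320.4] toolx yaw -0.1642 tilt [0.0007, 0.0005] t 8.55
```

```bash
python3 -m creep '[[[0.06,0.23,-0.015,0,0,-0.014,10],[0.06,0.23,-0.015,0,0,-0.014,10],[0.06,0.23,-0.015,0,0,-0.014,10],[0.06,0.23,-0.015,0,0,-0.014,10],[0.06,0.23,-0.015,0,0,-0.014,10]]]' 80;  python3 -c "
from h import *
goal([570.4,-16.3,335],-0.15)"
```

```text
clock: 9.05
position: [507.9, -8.1, 335.8]
tcp_rot: [-0.0, 0.997, -0.076, 0.001]
ft_force: [1.4, 0.2, -1.7]
grip_width: 18.8
shift [0.063, -0.0014, 0.0009] turn [-0.0004, -0.0014, -0.0014] tcp [507.9, -8.1, 335.8] toolx yaw -0.1514 tilt [0.0015, 0.0001] t 9.05
```

```bash
python3 -m creep '[[[0.03,-0.0015,0,0,0,0,10],[0.063,-0.0015,0,0,0,0,10],[0.063,-0.0015,0,0,0,0,10],[0.063,-0.0015,0,0,0,0,10]]]' 80;  python3 - <<'E'
from h import *
goal([570.4,-16.3,335],-0.15)
cap("wrist","w6");cap("scene","s6",(200,130,300,330),3);cap("top","t6",(230,110,330,220),5)
goal([570.4,-16.3,335],-0.15)
p,Rr=pose(); G=p+Rr.apply([-1,0,-10.8]); xd=Rr.apply([1,0,0])
sad=G+10*xd+np.array([0,0,-138]); tip=sad+12*xd+[0,0,12]
print(np.round(G,1),np.round(sad,1))
for c in ["wrist","scene","top"]: print(c,proj(c,[G,sad,tip,[603,-21.3,61]]).round(1).tolist())
E
```

```text
clock: 9.45
position: [570.9, -16.6, 335.2]
tcp_rot: [-0.0, 0.997, -0.076, 0.0]
ft_force: [0.6, 0.8, -1.2]
grip_width: 19.3
shift [-0.0006, -0.0002, 0.0002] turn [-0.0002, -0.0002, -0.0019] tcp [570.9, -16.6, 335.2] toolx yaw -0.1519 tilt [0.0002, 0.0002] t 9.45
shift [0.0004, 0.0002, 0.0012] turn [-0.0004, -0.0019, -0.0011] tcp [570.0, -16.0, 336.2] toolx yaw -0.1511 tilt [0.002, 0.0001] t 9.6
[569.  -15.9 347. ] [578.9 -17.4 209. ]
wrist [[284.5, 285.7], [285.5, 194.0], [285.4, 182.3], [286.0, 148.2]]
scene [[250.4, 167.6], [251.3, 222.9], [248.8, 222.3], [249.8, 275.6]]
top [[286.0, 149.9], [286.2, 158.9], [286.9, 153.6], [287.2, 162.4]]
```

View pics/w6.png

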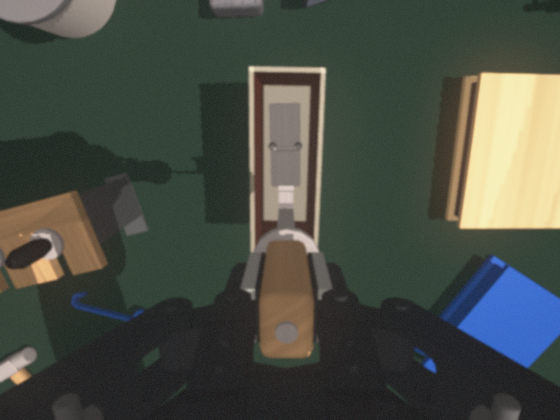

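View pics/s6.png

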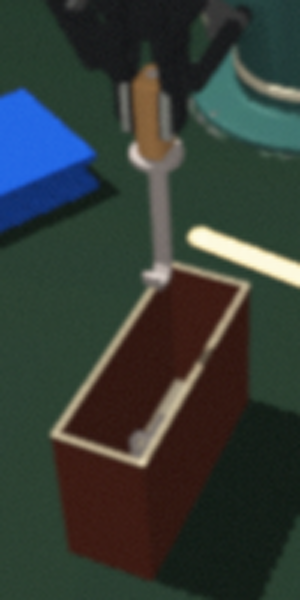

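View pics/t6.png

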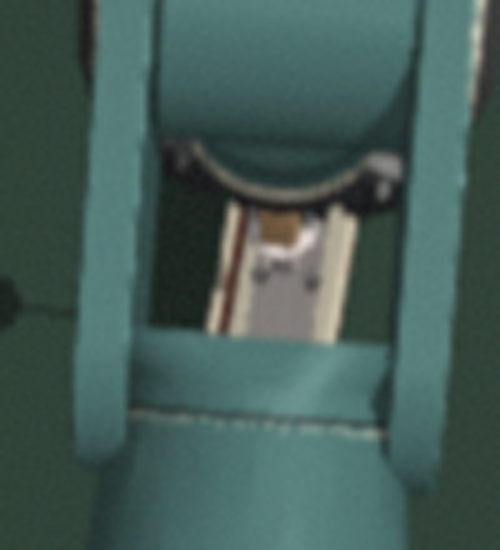

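Run:
```python
import cv2
a=cv2.imread("pics/w6_raw.png")
cv2.imwrite("pics/w6c.png",cv2.resize(a[130:240,240:335],None,fx=5.4,fy=5.4,interpolation=cv2.INTER_CUBIC))
```

```text
(no output)
```

View pics/w6c.png

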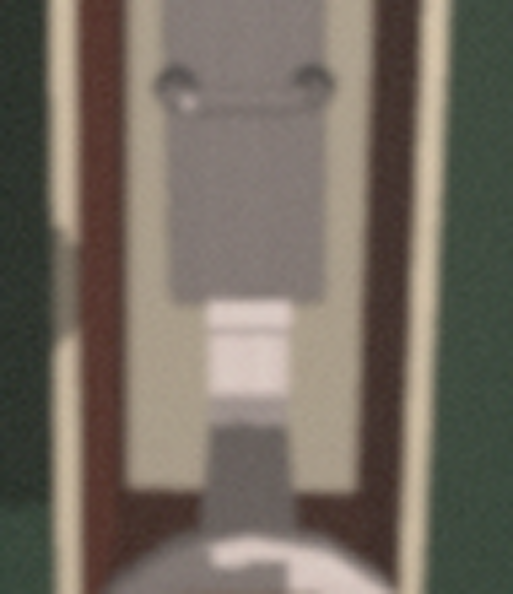

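Run:
```python
from h import *
p,Rr=pose();xd=Rr.apply([1,0,0]);zu=np.array([0,0,1.])
G=p+Rr.apply([-1,0,-10.8]);sad=G+10*xd-138*zu
print(proj("wrist",[sad-8*xd,sad+8*xd+12*zu,sad+12*xd+12*zu,sad+12*xd-4*zu]).round(1).tolist())
from scipy.optimize import least_squares
obs=np.array([208.7,190.6,185.2])
for dz in (-6,-3,0,3):
  for dx in (-3,-2,-1,0): 
    s=sad+dx*xd+dz*zu; print(dz,dx,proj("wrist",[s-8*xd,s+8*xd+12*zu,s+12*xd+12*zu,s+12*xd-4*zu])[:,1].round(1))
```

```text
[[285.5, 203.4], [285.4, 187.3], [285.4, 182.3], [285.5, 178.7]]
-6 -3 [205.  189.5 184.6 181. ]
-6 -2 [203.9 188.3 183.4 179.8]
-6 -1 [202.8 187.1 182.2 178.6]
-6 0 [201.6 185.8 180.9 177.5]
-3 -3 [205.9 190.3 185.3 181.6]
-3 -2 [204.8 189.1 184.1 180.5]
-3 -1 [203.6 187.8 182.9 179.3]
-3 0 [202.5 186.6 181.6 178.1]
0 -3 [206.8 191.1 186.1 182.3]
0 -2 [205.7 189.8 184.8 181.1]
0 -1 [204.5 188.6 183.6 179.9]
0 0 [203.4 187.3 182.3 178.7]
3 -3 [207.8 191.9 186.9 183. ]
3 -2 [206.6 190.6 185.6 181.8]
3 -1 [205.4 189.4 184.3 180.6]
3 0 [204.3 188.1 183.  179.4]
```

```bash
python3 -m creep '[[[0,0,0.03,0,0,0,10],[0,0,0.06,0,0,0,10],[0,0,0.09,0,0,0,10],[0,0,0.12,0,0,0,10],[0,0,0.12,0,0,0,10]]]' 80;  python3 - <<'E'
from h import *
goal([570,-16.3,163],-0.15)
cap("wrist","w7",(190,100,380,290),3);cap("scene","s7",(200,130,300,330),3)
E
```

```text
clock: 10.1
position: [568.5, -15.7, 212.7]
tcp_rot: [-0.0, 0.997, -0.075, -0.001]
ft_force: [-0.4, -0.1, -1.6]
grip_width: 18.9
shift [0.0017, 0.0004, 0.0497] turn [0.0, 0.0029, -0.0007] tcp [568.5, -15.7, 212.7] toolx yaw -0.1507 tilt [-0.0029, 0.0004] t 10.1
```

View pics/w7.png

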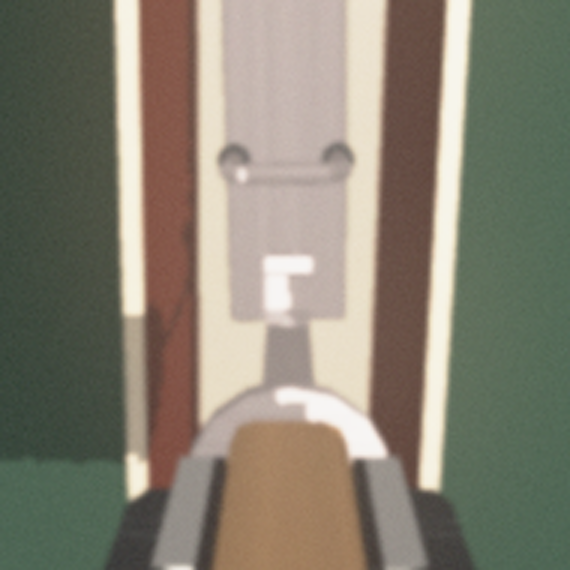

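Run:
```python
from h import *
xd=np.array([np.cos(-.1507),np.sin(-.1507),0])
t=onz("wrist",(286,185.3),97.5);b=onz("wrist",(285.3,157.7),61); print(t,b,(b-t)@xd)
ti=onz("wrist",(286,100+275/3),97.5); print("inner",ti)
```

```text
[587.5629283  -18.95666134  97.5       ] [605.19593457 -20.94640632  61.        ] 17.731878697091794
inner [582.43894037 -18.18009923  97.5       ]
```

```bash
python3 -m creep '[[[0,0,0.02,0,0,0,10],[0,0,0.04,0,0,0,10],[0,0,0.05,0,0,0,10],[0,0,0.05,0,0,0,10]]]' 80;  python3 - <<'E'
from h import *
goal([570,-16.3,163],-0.15)
cap("wrist","w8",(190,100,380,290),3)
E
```

```text
clock: 10.6
position: [570.2, -15.8, 167.8]
tcp_rot: [-0.0, 0.997, -0.075, 0.001]
ft_force: [0.4, -0.9, -0.3]
grip_width: 18.9
shift [-0.0002, 0.0005, 0.0048] turn [-0.0004, -0.0026, -0.0007] tcp [570.2, -15.8, 167.8] toolx yaw -0.1507 tilt [0.0026, 0.0] t 10.6
```

View pics/w8.png

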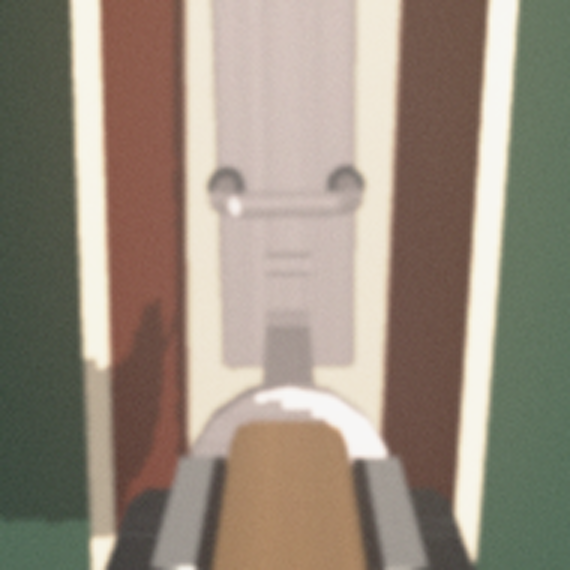

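Run:
```python
from h import *
xd=np.array([np.cos(-.1507),np.sin(-.1507),0])
t=onz("wrist",(286,100+254/3),52.5);b=onz("wrist",(190+287/3,100+205/3),61); print(t,b,(b-t)@xd, np.cross(xd,b-t)[2])
goal([570.2,-15.8,163],-.15)
```

```text
[589.30818803 -19.14065876  52.5       ] [603.27326595 -21.0166253   61.        ] 14.088440220934546 0.24187566667654448
shift [-0.0003, 0.0, 0.0057] turn [-0.0005, -0.0035, -0.0007] tcp [570.5, -15.8, 168.7] toolx yaw -0.1507 tilt [0.0035, 0.0] t 10.65
```

```bash
python3 -m creep '[[[0,0,0.005,0,0,0,10],[0,0,0.005,0,0,0,10],[0.01,0,0.005,0,0,0,10],[0.02,0,0.005,0,0,0,10],[0.026,0,0.005,0,0,0,10]]]' 80;  python3 - <<'E'
from h import *
print(manip.sense()["ft_force"])
cap("wrist","w9",(190,100,380,290),3)
goal([570,-16.3,163],-0.15)
E
```

```text
clock: 11.15
position: [597.4, -20.0, 163.9]
tcp_rot: [-0.0, 0.997, -0.075, 0.002]
ft_force: [0.3, -0.6, -1.1]
grip_width: 19.0
[ 0.33709502 -0.63100421 -1.09548405]
shift [-0.028, 0.0005, 0.0005] turn [-0.0005, -0.0035, -0.0009] tcp [597.7, -20.0, 163.6] toolx yaw -0.1509 tilt [0.0036, -0.0001] t 11.2
```

View pics/w9.png

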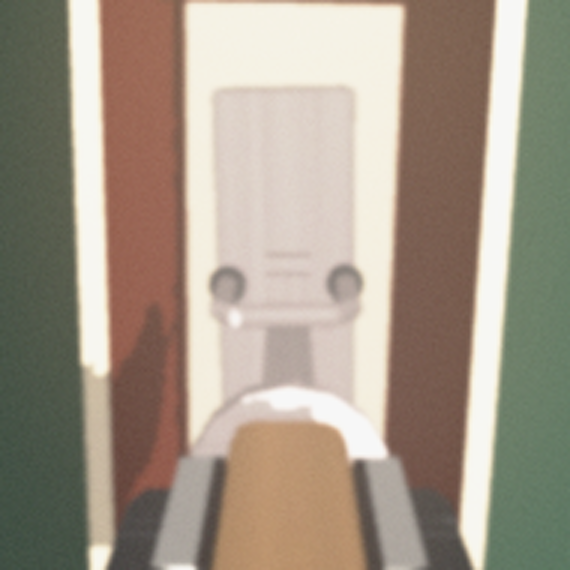

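Run:
```python
from h import *
xd=np.array([np.cos(-.1507),np.sin(-.1507),0])
t=onz("wrist",(286,100+254/3),48.5);b=onz("wrist",(190+286/3,100+314/3),61);s=onz("wrist",(286,100+325/3),58); print(t,b,s,(b-t)@xd, np.cross(xd,b-t)[2])
```

```text
[616.73212601 -23.37053932  48.5       ] [604.01881071 -20.95197491  61.        ] [600.31100187 -20.89492619  58.        ] -12.932325136197779 0.4824999297704349
```

```bash
python3 -m creep '[[[0,0,-0.008,0,0,0,10],[0,0,-0.014,0,0,0,10],[0,0,-0.02,0,0,0,10],[0,0,-0.025,0,0,0,10],[0,0,-0.03,0,0,0,10]]]' 90;  python3 - <<'E'
from h import *
print(manip.sense()["ft_force"])
cap("wrist","w10",(190,100,380,290),3)
goal([597.5,-20,335],-0.15)
E
```

```text
clock: 11.7
position: [597.1, -19.9, 193.4]
tcp_rot: [-0.0, 0.997, -0.075, 0.001]
ft_force: [-0.3, 0.2, -9.6]
grip_width: 19.0
[-0.30020806  0.21672472 -9.59942481]
shift [0.0006, -0.0001, -0.1407] turn [-0.0005, -0.0035, -0.0009] tcp [597.4, -20.0, 194.3] toolx yaw -0.1509 tilt [0.0035, -0.0001] t 11.75
```

View pics/w10.png

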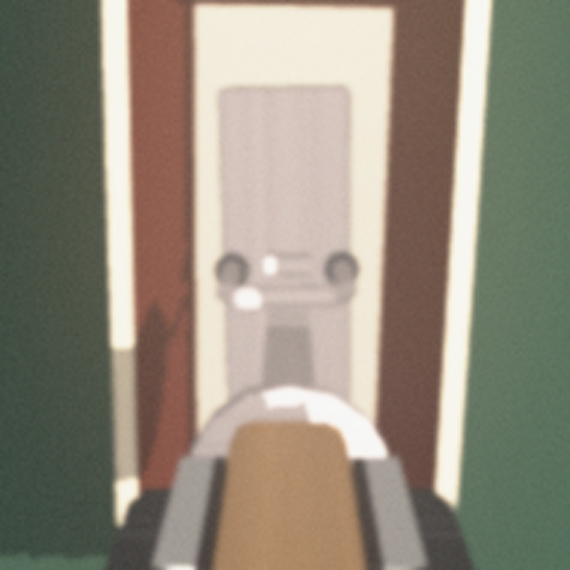

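```bash
python3 -m creep '[[[0,0,-0.02,0,0,0,10],[0,0,-0.045,0,0,0,10],[0,0,-0.07,0,0,0,10],[0,0,-0.095,0,0,0,10],[0,0,-0.115,0,0,0,10]]]' 90; python3 -m creep '[[[0,0,-0.02,0,0,0,10],[0,0,-0.04,0,0,0,10],[0,0,-0.052,0,0,0,10],[0,0,-0.052,0,0,0,10],[0,0,-0.052,0,0,0,10]]]' 90;  python3 - <<'E'
from h import *
print(manip.sense()["ft_force"])
cap("wrist","w11",(190,100,380,290),3);cap("scene","s11",(150,100,310,340),2.4)
goal([597.5,-20,350],-0.15)
E
```

```text
clock: 12.25
position: [596.9, -20.0, 310.4]
tcp_rot: [-0.0, 0.997, -0.075, 0.002]
ft_force: [0.3, -0.3, -9.1]
grip_width: 19.1
clock: 12.75
position: [596.6, -19.9, 361.3]
tcp_rot: [-0.0, 0.997, -0.075, 0.001]
ft_force: [-0.4, -0.1, -9.6]
grip_width: 19.2
[-0.43952999 -0.06078739 -9.59609116]
shift [0.001, -0.0001, 0.0109] turn [-0.0003, -0.0016, -0.0008] tcp [596.5, -19.9, 360.9] toolx yaw -0.1508 tilt [0.0017, 0.0] t 12.85
```

View pics/w11.png

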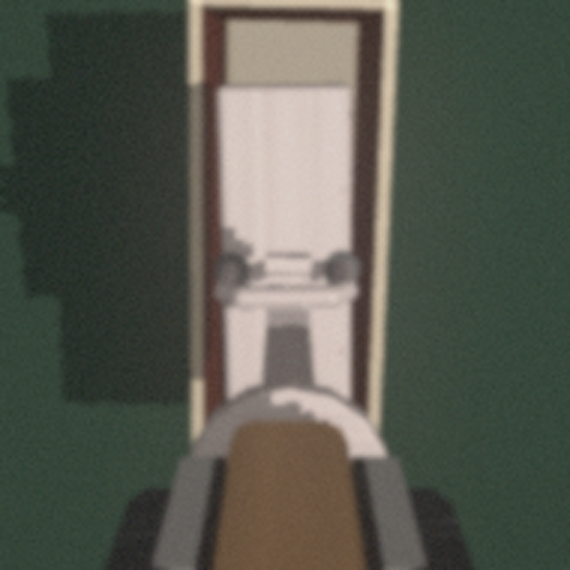

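View pics/s11.png

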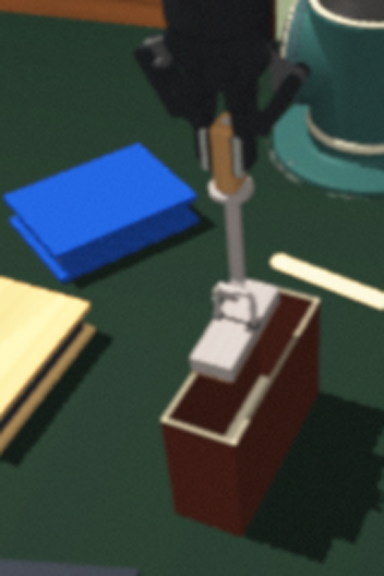

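```bash
python3 -m creep '[[[0,0.01,0,0,0,0,10],[-0.003,0.03,0,0,0,0,10],[-0.009,0.057,0,0,0,0,10],[-0.014,0.085,0,0,0,0,10],[-0.019,0.113,0,0,0,0,10]]]' 90;  python3 -c "
from h import *
goal([537,-332.5,345],-0.145)"
```

```text
clock: 13.35
position: [560.0, -130.3, 360.1]
tcp_rot: [-0.0, 0.997, -0.075, 0.0]
ft_force: [0.9, -0.1, -9.7]
grip_width: 19.0
shift [0.0076, 0.2034, 0.0151] turn [-0.0002, -0.0007, -0.0058] tcp [560.0, -130.3, 360.1] toolx yaw -0.1508 tilt [0.0007, 0.0001] t 13.35
```

```bash
python3 -m creep '[[[0.001,0.028,0,0,0,0,10],[0.002,0.056,0,0,0,0,10],[0.003,0.084,0.005,0,0,0,10],[0.004,0.112,0.008,0,0,0,10],[0.005,0.14,0.012,0,0,-0.005,10]]]' 90;  python3 -m creep '[[[0.001,0.025,0,0,0,0,10],[0.002,0.043,0,0,0,0,10],[0.0025,0.056,0,0,0,0,10],[0.0025,0.063,0,0,0,0,10],[0.0025,0.065,0,0,0,0,10]]]' 90; python3 -c "
from h import *
goal([537,-332.5,260],-0.145)
print(manip.sense()['ft_force'])
cap('wrist','w12');cap('scene','s12',(60,100,260,320),2.6)
"
```

```text
clock: 13.85
position: [543.2, -271.1, 347.3]
tcp_rot: [-0.0, 0.997, -0.073, -0.0]
ft_force: [-0.4, 0.1, -9.2]
grip_width: 19.1
clock: 14.35
position: [536.2, -336.1, 347.3]
tcp_rot: [-0.0, 0.997, -0.073, -0.0]
ft_force: [-0.4, 0.1, -8.8]
grip_width: 19.1
shift [0.0003, -0.0036, 0.0873] turn [-0.0003, 0.0, -0.0012] tcp [536.2, -336.1, 347.3] toolx yaw -0.1462 tilt [0.0, 0.0004] t 14.35
[-0.36403371  0.13875208 -8.80599842]
```

View pics/w12.png

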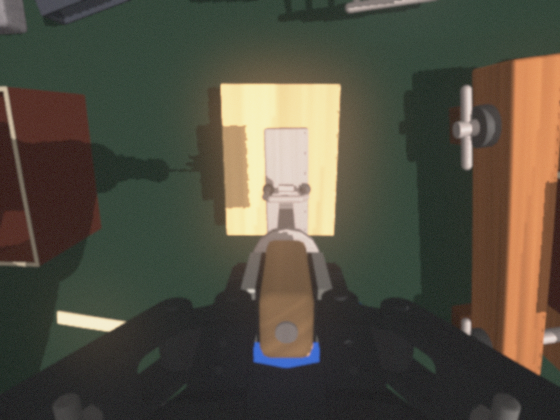

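View pics/s12.png

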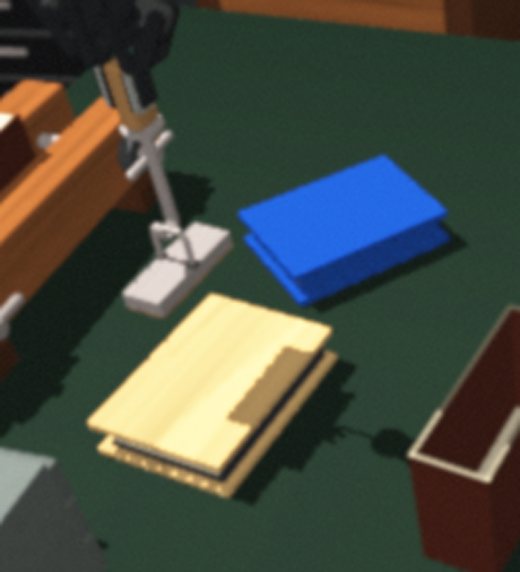

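Run:
```python
from h import *
b=[onz("wrist",p,46) for p in [(221,84),(340,84),(334.5,235.5),(226,235.5)]];print(np.round(b,1).tolist(),np.mean(b,0))
print(onz("wrist",(287,200),170))
```

```text
[[657.2, -271.1, 46.0], [635.6, -418.4, 46.0], [436.9, -390.0, 46.0], [458.9, -239.0, 46.0]] [ 547.13526002 -329.59131803   46.        ]
[ 527.49758634 -335.49669387  170.        ]
```

```bash
python3 -m creep '[[[0.001,-0.003,0.02,0,0,0,10],[0.002,-0.006,0.045,0,0,0,10],[0.002,-0.006,0.07,0,0,0,10],[0.002,-0.006,0.09,0,0,0,10],[0.002,-0.006,0.1,0,0,0,10]]]' 90;  python3 -c "
from h import *
goal([539,-330.5,235],-0.145)
print(manip.sense()['ft_force'])
cap('scene','s13',(60,100,260,320),2.6)
"
```

```text
clock: 14.95
position: [539.1, -328.6, 245.5]
tcp_rot: [-0.001, 0.997, -0.072, -0.001]
ft_force: [-0.6, -0.9, -9.0]
grip_width: 18.8
shift [0.0002, 0.0019, 0.0105] turn [-0.0015, 0.0017, 0.0003] tcp [539.1, -328.6, 245.5] toolx yaw -0.1447 tilt [-0.0015, 0.0018] t 14.95
[-0.57033013 -0.91051105 -8.98625841]
```

View pics/s13.png

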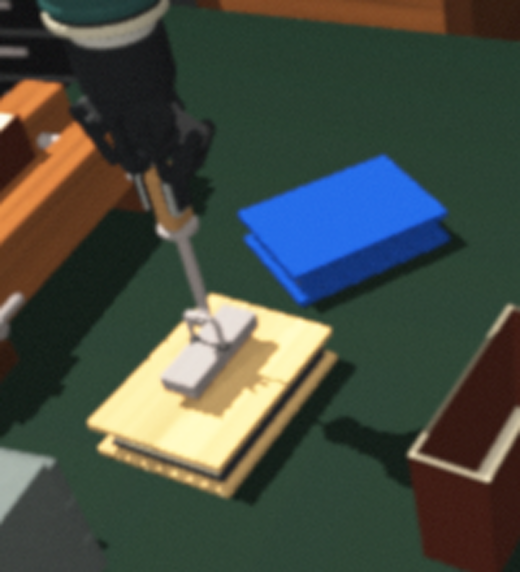

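Still hanging, roughly 15 mm above the board. Lowering slowly in 3–4 mm rows.

```bash
python3 -m creep '[[[0,0.001,0.003,0,0,0,10],[0,0.001,0.006,0,0,0,10],[0,0.001,0.009,0,0,0,10],[0,0.001,0.011,0,0,0,10],[0,0.001,0.013,0,0,0,10]]]' 90;  python3 -m creep '[[[0,0,0.002,0,0,0,10],[0,0,0.004,0,0,0,10],[0,0,0.006,0,0,0,10]]]' 90; python3 -c "
from h import *
goal([539,-330.5,220],-0.145)
print(manip.sense()['ft_force'])
"
```

```text
clock: 15.5
position: [538.8, -329.7, 231.9]
tcp_rot: [-0.001, 0.997, -0.072, -0.001]
ft_force: [0.1, -0.3, -9.7]
grip_width: 18.6
clock: 15.8
position: [539.0, -329.8, 226.5]
tcp_rot: [-0.001, 0.997, -0.072, -0.0]
ft_force: [-0.1, -0.2, -1.9]
grip_width: 19.1
shift [0.0001, 0.0007, 0.0065] turn [-0.0013, 0.0011, 0.0001] tcp [539.0, -329.8, 226.5] toolx yaw -0.1449 tilt [-0.0009, 0.0014] t 15.8
[-0.05189348 -0.21836442 -1.89436969]
```

```bash
python3 -m creep '[[[0,0,0.005,0,0,0,10],[0,0,0.011,0,0,0,10],[0,0,0.017,0,0,0,10],[0,0,0.021,0,0,0,10],[0,0,0.021,0,0,0,10]]]' 90; python3 -c "
from h import *
goal([539,-330.5,206],-0.145)
print(manip.sense()['ft_force'])
cap('wrist','w14',(190,80,380,290),2.8);cap('scene','s14',(60,100,260,320),2.6)
"
```

```text
clock: 16.3
position: [538.8, -329.6, 204.7]
tcp_rot: [-0.001, 0.997, -0.072, -0.001]
ft_force: [0.2, -0.6, -1.1]
grip_width: 18.8
shift [0.0003, 0.0008, -0.0013] turn [-0.0017, 0.0019, 0.0001] tcp [538.8, -329.6, 204.7] toolx yaw -0.1449 tilt [-0.0017, 0.002] t 16.3
[ 0.19516167 -0.55086694 -1.08123785]
```

View pics/w14.png

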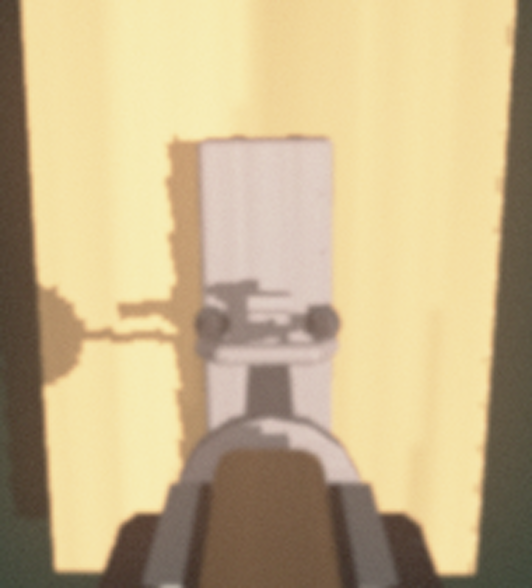

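View pics/s14.png

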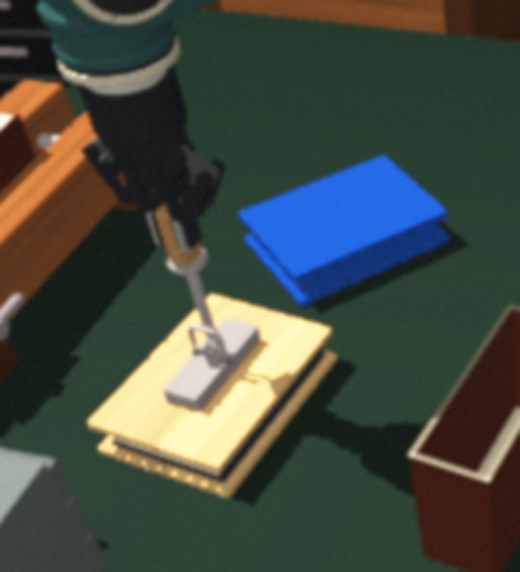

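```bash
python3 -m creep '[[[-0.008,0,0,0,0,0,10],[-0.016,0,0,0,0,0,10],[-0.024,0,0,0,0,0,10],[-0.03,0,0,0,0,0,10],[-0.03,0,0,0,0,0,10]]]' 90; python3 -c "
from h import *
print(manip.sense()['ft_force'])
cap('wrist','w15',(190,80,380,290),2.8)
"
```

```text
clock: 16.9
position: [508.5, -325.5, 206.0]
tcp_rot: [-0.0, 0.997, -0.073, -0.0]
ft_force: [-0.4, -0.6, -2.2]
grip_width: 18.6
[-0.43755252 -0.60605499 -2.17119482]
```

View pics/w15.png

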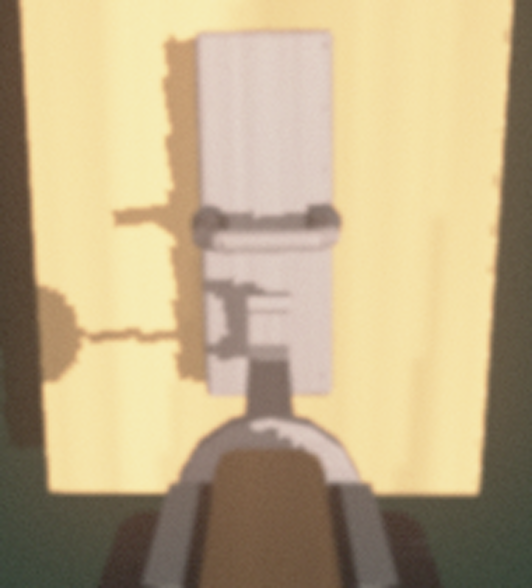

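```bash
python3 -m creep '[[[-0.002,0,-0.01,0,0,0,10],[-0.002,0,-0.03,0,0,0,10],[-0.002,0,-0.07,0,0,0,10],[-0.002,0,-0.11,0,0,0,10],[-0.002,0,-0.13,0,0,0,10]]]' 90; python3 -c "
from h import *
print(manip.sense()['ft_force'])
cap('wrist','w16');cap('scene','s16',(60,100,260,320),2.6)
goal([440,0,330],0)
"
```

```text
clock: 17.45
position: [507.3, -325.5, 340.7]
tcp_rot: [0.001, 0.997, -0.073, 0.002]
ft_force: [-0.2, -0.2, -1.0]
grip_width: 18.9
[-0.24835442 -0.15061715 -0.96831295]
shift [-0.114, -0.3125, 0.0093] turn [0.0017, -0.0042, -0.1452] tcp [507.6, -325.7, 340.2] toolx yaw -0.1452 tilt [0.004, -0.002] t 17.55
```

View pics/w16.png

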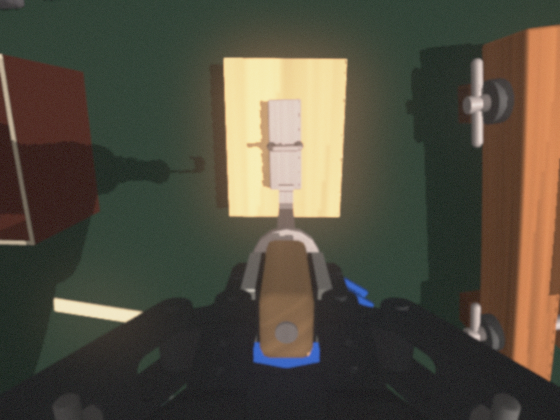

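View pics/s16.png

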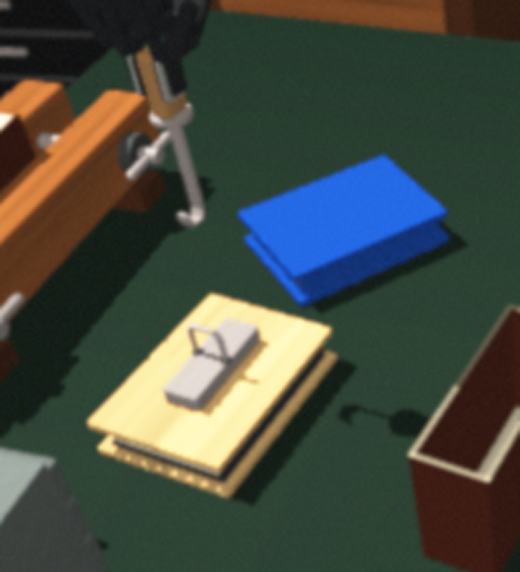

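Run:
```python
from h import *
b=[onz("wrist",p,46) for p in [(223,58),(347,58),(341.5,217),(229,217)]];w=[onz("wrist",p,66) for p in [(269,99),(300,99),(300,189),(272,189)]]
print(np.mean(b,0),np.mean(w,0),np.mean(w,0)-np.mean(b,0))
goal([445,200,330],0.09)
```

```text
[ 547.6550293 -331.1270298   46.       ] [ 544.69116985 -330.91228077   66.        ] [-2.96385945  0.21474903 20.        ]
shift [-0.138, -0.5111, 0.0089] turn [0.0019, -0.0041, -0.2352] tcp [507.6, -325.7, 340.2] toolx yaw -0.1452 tilt [0.004, -0.002] t 17.55
```

```bash
python3 -m creep '[[[-0.02,-0.04,0,0,0,-0.03,10],[-0.06,-0.15,0,0,-0.004,-0.1,10],[-0.138,-0.51,0,0.002,-0.004,-0.235,10],[-0.138,-0.51,0,0.002,-0.004,-0.235,10],[-0.138,-0.51,0,0.002,-0.004,-0.235,10]]]' 90; python3 -c "
from h import *
goal([445,380,330],0.0885)
"
```

```text
clock: 18.05
position: [469.3, -83.1, 338.6]
tcp_rot: [-0.0, 0.999, 0.045, -0.0]
ft_force: [1.2, -0.3, -1.3]
grip_width: 19.3
shift [0.0173, -0.4634, 0.0088] turn [-0.0004, 0.0007, 0.0012] tcp [469.3, -83.1, 338.6] toolx yaw 0.0897 tilt [-0.0007, 0.0004] t 18.05
```

```bash
python3 -m creep '[[[-0.001,-0.05,0,0,0,0,10],[-0.001,-0.1,0,0,0,0,10],[0.005,-0.15,0,0,0,0,10],[0.01,-0.2,0,0,0,0,10],[0.01,-0.25,0,0,0,0,10]]]' 90; python3 -c "
from h import *
goal([442,388,330],0.0885)
"
```

```text
clock: 18.55
position: [456.5, 166.5, 337.7]
tcp_rot: [-0.0, 0.999, 0.045, -0.001]
ft_force: [0.0, -0.3, -1.2]
grip_width: 19.2
shift [0.0054, -0.2219, 0.0078] turn [-0.0002, 0.0015, 0.0013] tcp [456.5, 166.5, 337.7] toolx yaw 0.0898 tilt [-0.0015, 0.0001] t 18.55
```

```bash
python3 -m creep '[[[0,-0.05,0,0,0,0,10],[0,-0.1,0,0,0,0,10],[0,-0.15,0.02,0,0.001,0,10],[0,-0.2,0.05,0,0.001,0,10],[0,-0.229,0.1,0,0.001,0.001,10]]]' 90; python3 -c "
from h import *
goal([440,394.8,176],0.0885)
cap('wrist','w17')
"
```

```text
clock: 19.05
position: [436.3, 385.6, 253.9]
tcp_rot: [-0.001, 0.999, 0.045, 0.0]
ft_force: [0.9, 0.2, -2.1]
grip_width: 19.1
shift [0.0044, -0.0087, 0.0779] turn [-0.0016, -0.001, 0.002] tcp [436.3, 385.6, 253.9] toolx yaw 0.0905 tilt [0.0009, 0.0016] t 19.05
```

View pics/w17.png

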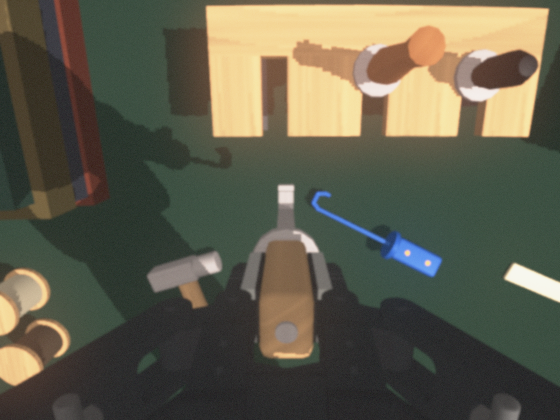

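```bash
python3 -m creep '[[[0.004,-0.009,0.03,0,0,0.002,10],[0.004,-0.009,0.06,0,0,0.002,10],[0.004,-0.009,0.082,0,0,0.002,10],[0.004,-0.009,0.082,0,0,0.002,10],[0.004,-0.009,0.082,0,0,0.002,10]]]' 90; python3 -c "
from h import *
goal([537.2,403.4,171],0.0885)
k=cap('wrist','w18'); cap('scene','s18',(330,200,490,320),5)
p,Rr=pose();xd=Rr.apply([1,0,0])
print(proj('wrist',[[491.6-.45,398.8,135]]))
"
```

```text
clock: 19.6
position: [436.9, 395.7, 162.7]
tcp_rot: [0.002, 0.999, 0.045, -0.004]
ft_force: [0.7, 0.6, -0.7]
grip_width: 19.1
shift [0.1005, 0.0013, -0.0091] turn [0.0033, 0.0082, 0.0008] tcp [436.9, 395.7, 162.7] toolx yaw 0.0893 tilt [-0.0079, -0.004] t 19.6
[[288.38252808 149.39724535]]
```

View pics/w18.png

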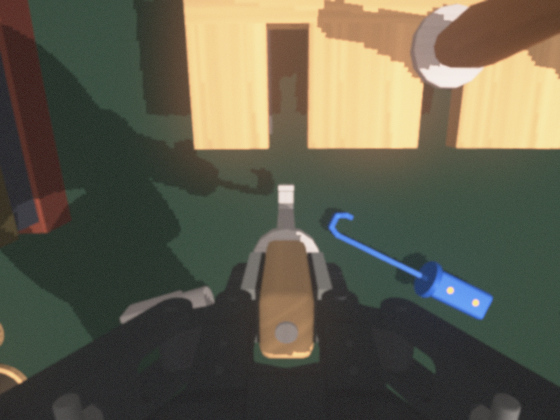

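View pics/s18.png

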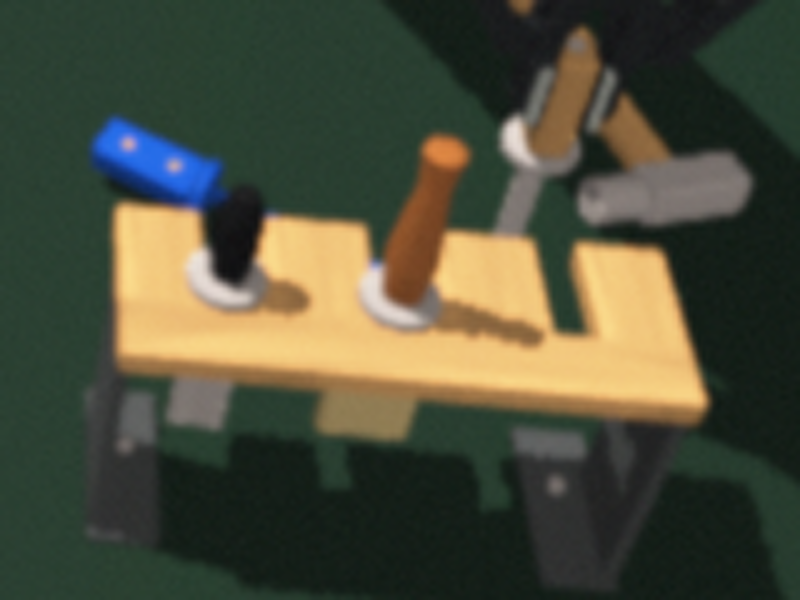

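```bash
python3 -m creep '[[[0,0.001,-0.006,0.003,0.006,0,10],[0,0.001,-0.009,0.003,0.006,0,10],[0,0.001,-0.009,0.003,0.006,0,10]]]' 90; python3 -c "
from h import *
goal([537.2,403.4,171],0.0885)"
```

```text
clock: 20.0
position: [437.9, 395.3, 174.7]
tcp_rot: [-0.001, 0.999, 0.045, 0.001]
ft_force: [-0.1, -0.2, -1.7]
grip_width: 19.1
shift [0.0996, 0.0008, 0.0039] turn [-0.0024, -0.0017, 0.0006] tcp [437.9, 395.3, 174.7] toolx yaw 0.0891 tilt [0.0015, 0.0025] t 20.0
```

```bash
python3 -m creep '[[[0.015,0.001,0.003,0,0,0,10],[0.035,0.001,0.003,0,0,0,10],[0.055,0.001,0.003,0,0,0,10],[0.055,0.001,0.003,0,0,0,10]]]' 90; python3 -c "
from h import *
print(manip.sense()['ft_force'],manip.sense()['ft_torque'])
goal([537.2,403.4,171],0.0885)
cap('wrist','w19')"
```

```text
clock: 20.4
position: [495.1, 399.0, 171.1]
tcp_rot: [-0.001, 0.999, 0.044, 0.001]
ft_force: [-0.3, -0.6, -2.1]
grip_width: 19.2
[-0.32706948 -0.61305885 -2.08353357] [ 0.0115275   0.02257611 -0.00537492]
shift [0.0424, -0.0007, 0.0002] turn [-0.0019, -0.0016, -0.0005] tcp [495.1, 399.0, 171.1] toolx yaw 0.088 tilt [0.0015, 0.0021] t 20.4
```

View pics/w19.png

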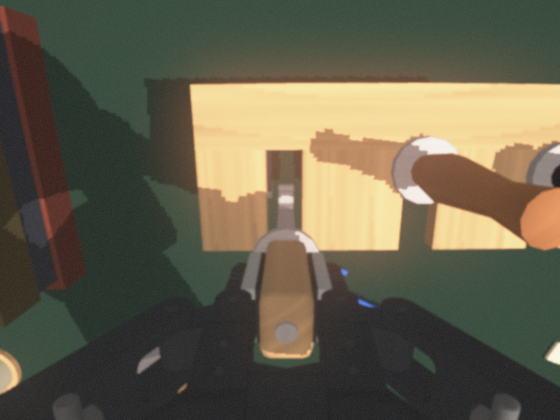

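Shank is entering the slot (slot columns 267–301, shank about 286). Sliding on.

```bash
python3 -m creep '[[[0.015,0,0,0,0,0,10],[0.03,0,0,0,0,0,10],[0.041,-0.0005,0,0,0,0,10],[0.041,-0.0005,0,0,0,0,10]]]' 90; python3 -c "
from h import *
print(manip.sense()['ft_force'],manip.sense()['ft_torque'])
goal([537.2,403.4,160.5],0.0885)
cap('wrist','w20')"
```

```text
clock: 20.85
position: [536.1, 403.0, 170.7]
tcp_rot: [-0.001, 0.999, 0.044, 0.0]
ft_force: [0.4, 0.4, -2.1]
grip_width: 19.3
[ 0.41261736  0.39412586 -2.09753667] [-0.00298678 -0.02560463 -0.03087166]
shift [0.0011, -0.0002, 0.0102] turn [-0.0017, -0.0008, -0.0011] tcp [536.1, 403.0, 170.7] toolx yaw 0.0874 tilt [0.0007, 0.0017] t 20.85
```

View pics/w20.png

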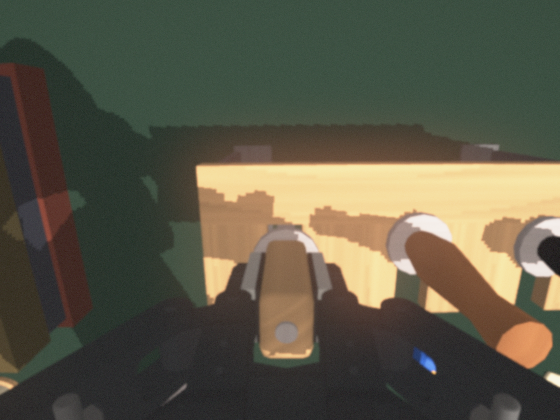

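```bash
python3 -m creep '[[[0,0,0.004,0,0,0,10],[0,0,0.007,0,0,0,10],[0,0,0.01,0,0,0,10],[0,0,0.01,0,0,0,10]]]' 90; python3 -c "
from h import *
print(manip.sense()['ft_force'],manip.sense()['ft_torque'])
goal([537.2,403.4,160.5],0.0885)"
```

```text
clock: 21.3
position: [535.0, 403.1, 160.7]
tcp_rot: [-0.001, 0.999, 0.044, 0.0]
ft_force: [-0.3, 0.6, -2.2]
grip_width: 19.0
[-0.28857173  0.58523533 -2.17051757] [ 0.01982961 -0.01161052 -0.04415171]
shift [0.0022, -0.0002, 0.0002] turn [-0.0016, -0.0005, -0.0007] tcp [535.0, 403.1, 160.7] toolx yaw 0.0878 tilt [0.0004, 0.0017] t 21.3
```

Not on the shelf quite yet (load still about −2 N); lowering further.

```bash
python3 -m creep '[[[0,0,0.001,0,0,0,10],[0,0,0.002,0,0,0,10],[0,0,0.002,0,0,0,10]]]' 90; python3 -c "
from h import *
print(manip.sense()['ft_force'],manip.sense()['ft_torque'])
goal([537.2,403.4,160.5],0.0885)"
```

```text
clock: 21.6
position: [535.1, 403.2, 160.3]
tcp_rot: [-0.001, 0.999, 0.044, 0.001]
ft_force: [-4.2, -1.9, 10.9]
grip_width: 18.9
[-4.1923713  -1.93750406 10.94392983] [-0.67053531  0.6842253   0.01194545]
shift [0.0021, -0.0, -0.0002] turn [-0.0023, -0.0018, -0.0006] tcp [535.1, 403.2, 160.3] toolx yaw 0.0879 tilt [0.0016, 0.0024] t 21.6
```

Seated (10.9 N push). Open gradually.

```bash
python3 -m creep '[[[0,0,-0.001,0,0,0,20],[0,0,-0.001,0,0,0,28],[0,0,-0.001,0,0,0,40],[0,0,-0.001,0,0,0,50],[0,0,-0.001,0,0,0,50]]]' 40; python3 -c "
from h import *
print(manip.sense()['ft_force'])
cap('wrist','w21');cap('scene','s21',(330,200,490,320),5)
goal([537.2,403.4,160.5],0.0885)"
```

```text
clock: 22.1
position: [535.1, 403.2, 161.1]
tcp_rot: [-0.001, 0.999, 0.044, 0.001]
ft_force: [-0.2, -0.4, -0.4]
grip_width: 42.6
[-0.20502338 -0.35929954 -0.38199256]
shift [0.0021, -0.0, 0.0007] turn [-0.0022, -0.0017, -0.0006] tcp [535.1, 403.2, 161.2] toolx yaw 0.0879 tilt [0.0015, 0.0023] t 22.2
```

View pics/w21.png

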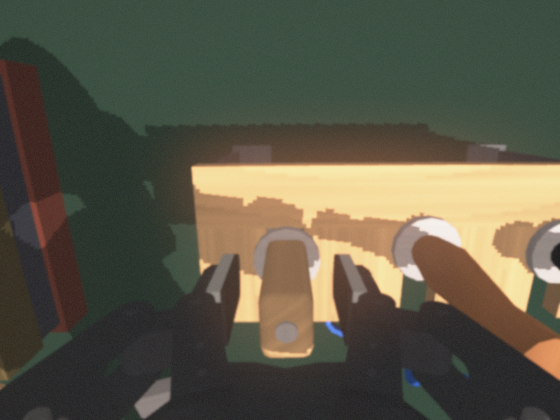

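View pics/s21.png

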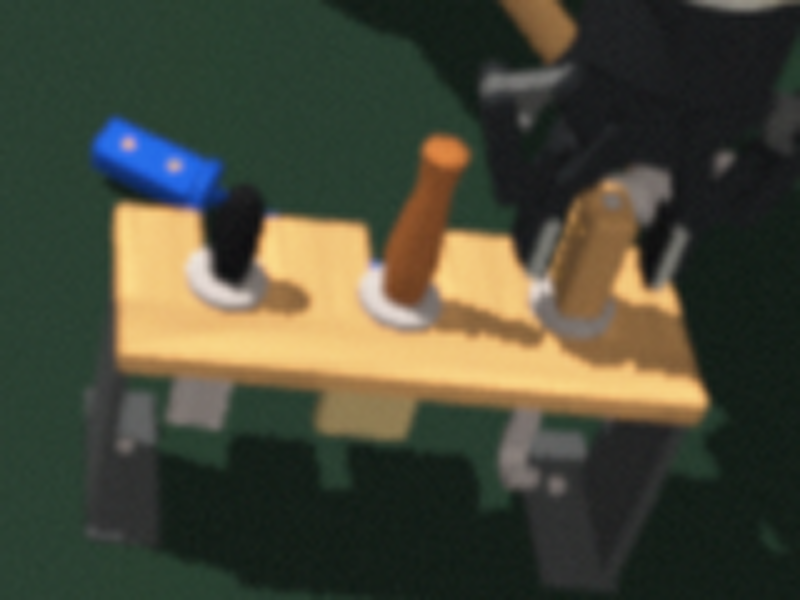

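Hook hangs upright with the fingers clear on both sides. Retreating straight up.

```bash
python3 -m creep '[[[0,0,-0.02,0,0,0,50],[0,0,-0.06,0,0,0,50],[0,0,-0.11,0,0,0,50],[0,0,-0.16,0,0,0,50],[0,0,-0.21,0,0,0,50]]]' 40; python3 -m creep '[[[-0.03,0,-0.03,0,0,0,50],[-0.06,-0.02,-0.05,0,0,0,50],[-0.06,-0.02,-0.05,0,0,0,50],[-0.06,-0.02,-0.05,0,0,0,50]]]';python3 -c "
from h import *
cap('wrist','w22');cap('scene','s22');cap('top','t22',(230,100,450,260),3)
for q in ['brush','knife','slipcase','book','picker_grip','weight_foot']: print(q,[(np.round(x['location'],1).tolist(),round(x['conf'],2)) for x in models.place_of(q,'scene')[:2]])
"
```

```text
clock: 22.7
position: [534.4, 402.4, 373.3]
tcp_rot: [-0.001, 0.999, 0.044, 0.001]
ft_force: [0.6, 0.4, 0.2]
grip_width: 43.0
clock: 23.1
position: [472.5, 417.3, 423.6]
tcp_rot: [-0.001, 0.999, 0.044, 0.001]
ft_force: [0.0, 0.7, -0.5]
grip_width: 42.8
brush [([412.5, 258.4], 0.74)]
knife [([374.4, 253.1], 0.73)]
slipcase [([253.9, 285.8], 0.69), ([139.1, 228.4], 0.3)]
book [([148.7, 256.8], 0.74), ([191.3, 194.1], 0.58)]
picker_grip [([447.1, 252.5], 0.88), ([363.1, 227.8], 0.55)]
weight_foot [([145.3, 240.6], 0.6), ([429.1, 293.6], 0.18)]
```

View pics/w22.png

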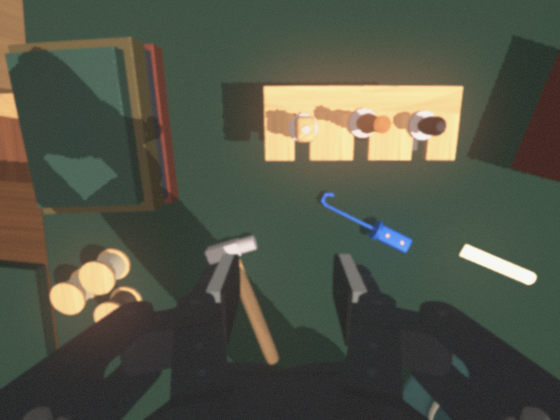

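View pics/s22.png

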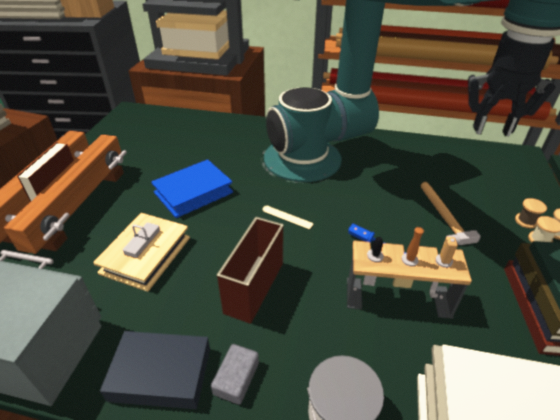

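View pics/t22.png

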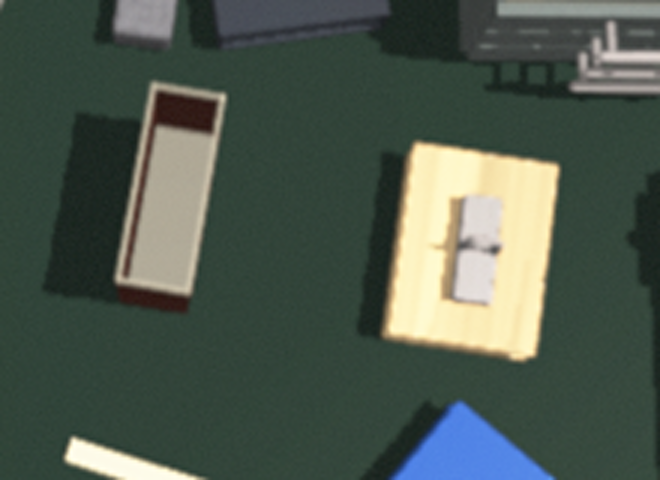

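```bash
python3 -c "
from rig import manip
print(manip.sense()['clock'],manip.sign_off())"
```

```text
the job is handed in; nothing more can be done
23.55 None
```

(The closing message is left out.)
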